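# Open up the lock display cabinet

## Task

Open up the display cabinet for the day. First lift the white carton out of the doors' way and stand it, upright, fully on the black rubber mat; then slide the red-knobbed bolt all the way down, swing the left leaf (the one with the strip that overlaps the other) wide open, and after it the right leaf, so that both stand roughly square to the cabinet front. Do not drop the carton, and leave the oil bottle, the green cup and the tape measure standing where they are.

Things in the scene. Friction and masses are not known exactly. Their poses are not given: they have to be found in the camera images.
- cabinet: small display cabinet, light wood, fixed on the bench, 294 mm wide (y), 285 mm high. Origin: centre of its underside; +z up, its front looks to its own -x. Carcass x = -75 to +75 mm; front face of the shut doors at x = -95 mm; doors from z = 25 to 253 mm. A hood above overhangs them
- hood_lip (a point): middle of the lower front edge of the cabinet's hood, 260 mm above the bench, 43 mm in front of the shut doors; the hood is 25 mm thick and spans the whole width. Because of it, knob and handles are reached from the front with the tool leaning back about 40 degrees, not from straight above
- leaf_a (a joint): left leaf (hinged at the cabinet's own +y side), aluminium frame with glass, 144 mm wide, 18 mm thick. 0 = shut, grows to 1.75 rad as it swings out to the front and left. Stiff hinge (0.12 N m): stays where left. Its 6 mm overlap strip reaches 12 mm past its free edge in front of the right leaf, which is trapped behind it until this leaf is open. Locked while the bolt is up
- leaf_b (a joint): right leaf (hinged at the cabinet's own -y side), same size and hinge. 0 = shut, grows to 1.75 rad as it opens out to the front and to the right
- bolt (a joint): upright bolt on the left leaf's front, held by friction (3 N). 0 = fully up, its tip in the hood, leaf locked; grows as it is pushed down; 0.024 m = fully down, leaf free from about 0.016 m
- knob (a point): on the axis of the bolt's red knob, a horizontal peg 14 mm thick that sticks out 39 mm from the left leaf's front; this point is 26 mm from that front, 160 mm above the bench with the bolt up, 112 mm from the hinge; moves with bolt and leaf. Press on its top, 7 mm above this point. Axes are the left leaf's: -x away from its front
- handle_a (a point): grip point in the middle of the left leaf's handle: an upright round bar, 12 mm thick, from z = 42 to 118 mm, centred 50 mm in front of the leaf's front face, 90 mm from the hinge axis; this point is 80 mm above the bench. Axes are those of the leaf: -x points away from its front face
- handle_b (a point): the same for the right leaf
- hinge_a (a point): on the vertical hinge axis of the left leaf (at bench height); the leaf's back face lies in this plane and its front face 18 mm before it; axes turn with the leaf, which extends 144 mm along its own -y; -x is the front
- hinge_b (a point): on the vertical hinge axis of the right leaf (at bench height); axes turn with the leaf, which extends 144 mm along its own +y; -x is the front
- carton: white carton with a green panel, 66 mm (its x) by 85 mm (its y) by 46 mm high, 0.3 kg; origin at the centre of its underside; starts in front of the doors, in their swing
- mat: black rubber mat lying fixed on the bench, 180 mm (x) by 160 mm (y), 3 mm thick; origin at the centre of its underside
- oil_bottle: bystander: cream oil bottle with a red spout, 46 mm thick, 150 mm high, standing to the left of the cabinet; origin at the centre of its foot
- green_cup: bystander: green plastic cup, 72 mm wide, 60 mm high, to the left of the cabinet; origin at the centre of its foot
- tape_measure: bystander: yellow tape measure, 64 by 78 by 35 mm high, to the right of the doors; origin at the centre of its underside
Things that resemble listed ones, but are neither listed nor needed, are in the scene too. Of the things shaped like the carton, the white one is meant.

How it is judged:
By the outcome, as a careful person would: the job done as asked, in the order asked, and still so for the second after the job is handed in, with the robot touching nothing.
It also fails if it takes over 72 s, if anything falls off the work surface, if the arm or the gripper's body presses on something with over 40 N, if the wrist force passes 120 N, or if a joint passes its speed limit or range.

## Robot

A 7-joint arm with a two-finger parallel gripper is mounted at the origin on a cart in front of the work surface, level with it; the furniture and walls round the work are solid. World frame = base frame: x ahead of the robot, y to its left, z up, the work surface at z = 0. Lengths are in m, angles in degrees, forces in N, time in s.
With the tool pointing down it reaches from about 0.35 to 0.9 m from the base axis. Payload 8.1 kg.
Tool frame: the origin (TCP) lies at the very end of the fingers, on their centre line; the grasp point (between the pads) lies 19 mm behind it; x points along the fingers, y is the direction in which the jaws open and shut, and the axes are right-handed (so a half turn about x gives the same grasp; the last joint's range is limited). The gripper opens to 92 mm and grips with 3 to 60 N. Pads are 19 mm wide; open, the fingers measure 130 mm over their backs; the gripper's body (75 mm by 190 mm) begins 47 mm behind the grasp point.
Start: joints at [-76.295, 24.895, 1.432, 90.138, -0.665, 64.973, -4.303], TCP at [0.21, 0.589, 0.227] pointing down, gripper open.
Joint ranges: [-149.89, 149.89], [-25.12, 119.58], [-72.63, 75.52], [4.76, 147.25], [-75.54, 255.54], [6.69, 114.76], [-157.13, 157.13]. Speed limits (degrees/s): [127.2, 127.2, 172.46, 172.46, 180, 180, 180].

## Interface

Orientations are given as a 3x3 rotation matrix whose columns are the frame's x, y, z axes.
In Python, from bench import robot, camera, camera_info, workorder gives the robot as it stands. The module is installed in compiled form; this text tells all that it offers.
- The arm moves only by the shell command python3 -m creep 'ROWS'. ROWS is JSON, a list of rows, each an object with "delta_pos": the shift along the tool's x, y, z in m, a list of three; "rotation": the turn, a rotation vector about the tool's x, y, z in rad, a list of three; "hand": the opening, from -1 (shut) to 1 (fully open). A call has 1 to 5 rows; each row is the pose to reach, as a shift and turn from the pose commanded when the call began, along the tool's axes at that moment; what a row does not reach only later rows make up. A row lasts 1/8 s, in which the tool goes at most 62.5 mm and 10.7 degrees, less where a joint would pass 70% of its speed; a pose out of reach is approached as far as the arm can. A call with a gripper value outside its range is refused whole. The fingers move at their own pace and stop on an object; the grip force is fixed at half the most. Time passes only in rows, so rows that repeat a pose let the fingers close. It gives the time, the measured TCP pose, the force and the opening at its end, in the units of the state.
- robot.get_state(): the state, without advancing time (a new reading comes with each control period).
- camera(name): name is "scene" or "top" or "wrist"; returns the picture (400x640x3 uint8, blue, green, red); there is no depth.
- camera_info(name): a dict with "intrinsics" (3x3 intrinsics, pixels), "k1" (the pictures are not rectified: a ray, as slopes to the right and down, at radius r is drawn at 1 + k1 r^2 times it, then the intrinsics apply), "rvec" (rotation vector, rad) and "tvec" (3), from world to camera coordinates, as OpenCV has them; the wrist camera has in their place "hand_eye" (4x4, takes a point from camera to tool coordinates, whose origin is the TCP and whose axes are the tool frame's). Camera axes: x right, y down, z forward; pixel columns grow to the right and rows downward; lengths in m; the calibration is good to about 2 mm. A picture is of the moment at which its call begins: read the wrist's pose just before it. camera_info takes no time and is no camera call.
- workorder.sign_off(): hands the job in, once; it reports no verdict.
The state is a dict: "time": time; "joint_positions": joint angles; "joint_velocities": joint speeds; "joint_efforts": joint torques, N m; "tcp_pos": TCP position; "ee_rot": TCP orientation; "ft_force": force on the tool from outside, world axes, zero at the start; "moment": the same for the moment, N m; "gripper_width": opening from 0.0 (shut) to 1.0 (fully open).
Only numpy, scipy, OpenCV 4.12 (cv2) and the standard library are available. Lean on these libraries where they do the work, as an engineer would, in place of code of your own. Each camera call takes 0.05 s, during which the arm holds its last target.

## Working session

There is one attempt and no reset: what is moved stays moved. The work goes in short steps, Python scripts to look and compute and a shell command to move; the robot and the scene stay as the last step left them, time stands still between calls to the robot, and variables do not carry over. Pictures are saved under pics/ and viewed, and the job is handed in when it is done.

```bash
mkdir -p pics; ls; python3 - <<'E'
from bench import robot, camera, camera_info
import cv2
s=robot.get_state();print(s)
for n in ["scene","top","wrist"]:
    cv2.imwrite(f"pics/{n}0.png",camera(n)); print(n,camera_info(n))
E
```

```text
pics
{'time': 0.0, 'joint_positions': array([-76.29300836,  24.93375777,   1.42973283,  90.18871922,
        -0.66659525,  64.97252336,  -4.30420972]), 'joint_velocities': array([-0.06135269,  0.06078421, -0.05088583, -0.01888412, -0.04306803,
        0.01479679,  0.09110452]), 'joint_efforts': array([-1.21688154e-03, -6.67844367e+01,  9.84194018e-01, -3.14463794e+01,
       -6.07051374e-02,  4.24821989e-02,  1.85726058e-04]), 'tcp_pos': array([0.20937171, 0.58835321, 0.22597652]), 'ee_rot': array([[-4.13979927e-04,  3.35297574e-01,  9.42112183e-01],
       [-1.45546757e-03,  9.42111064e-01, -3.35297815e-01],
       [-9.99998855e-01, -1.51002029e-03,  9.79996744e-05]]), 'ft_force': array([-0.29412446,  0.2942084 ,  0.19266003]), 'moment': array([ 0.00318272,  0.07207363, -0.06483098]), 'gripper_width': 1.0002697672850565}
scene {'intrinsics': array([[419.3970927 ,   0.        , 318.40082128],
       [  0.        , 419.3970927 , 198.67174988],
       [  0.        ,   0.        ,   1.        ]]), 'k1': -0.09957535250112556, 'rvec': array([ 2.13476526, -1.15093908,  0.45273933]), 'tvec'
[... 222 characters left out ...]
, 'k1': -0.13485880869053546, 'rvec': array([ 2.17401721, -1.85269066,  0.32104692]), 'tvec': array([-0.10442375,  0.59730025,  1.44549932])}
wrist {'intrinsics': array([[304.20448889,   0.        , 322.63012517],
       [  0.        , 304.20448889, 196.68072719],
       [  0.        ,   0.        ,   1.        ]]), 'k1': 0.0022622199058138777, 'hand_eye': array([[ 8.23821176e-04, -2.58198002e-01,  9.66091669e-01,
        -1.58094118e-01],
       [ 9.99999660e-01,  2.32415545e-04, -7.90620281e-04,
         1.39418905e-03],
       [-2.03981445e-05,  9.66091992e-01,  2.58198106e-01,
        -6.93622529e-02],
       [ 0.00000000e+00,  0.00000000e+00,  0.00000000e+00,
         1.00000000e+00]])}
```

View pics/scene0.png

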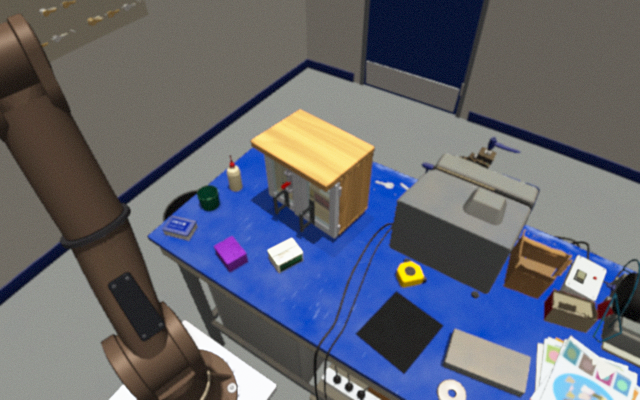

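View pics/top0.png

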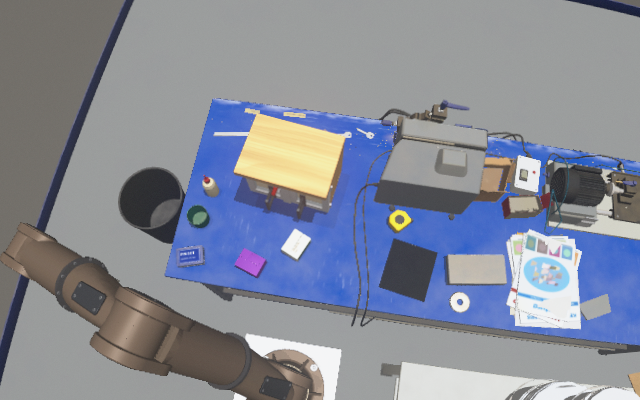

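View pics/wrist0.png

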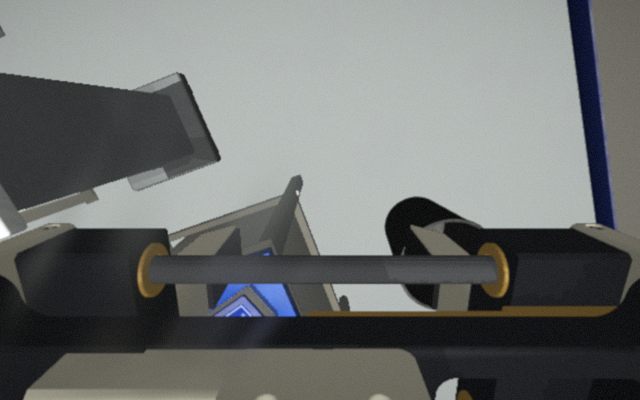

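```bash
cat > h.py <<'E'
import numpy as np, cv2
from scipy.spatial.transform import Rotation as R
from scipy.optimize import least_squares
from bench import robot, camera, camera_info
def cam(n):
    i=camera_info(n); return i['intrinsics'],i['k1'],R.from_rotvec(i['rvec']).as_matrix(),i['tvec']
C={n:cam(n) for n in('scene','top')}
def proj(n,P):
    K,k,Rm,t=C[n]; p=np.atleast_2d(P)@Rm.T+t; s=p[:,:2]/p[:,2:]; s=s*(1+k*(s**2).sum(1,keepdims=True))
    return s*K[0,0]+K[:2,2]
def ray(n,u,v):
    K,k,Rm,t=C[n]
    s=cv2.undistortPoints(np.array([[[u,v]]],float),K,np.array([k,0,0,0,0.]))[0,0]
    return -Rm.T@t, Rm.T@np.array([s[0],s[1],1])
def onz(n,u,v,z):
    c,d=ray(n,u,v); return c+d*(z-c[2])/d[2]
def crop(src,out,x0,y0,x1,y1,f):
    im=cv2.imread(src) if isinstance(src,str) else src
    cv2.imwrite(out,cv2.resize(im[y0:y1,x0:x1],None,fx=f,fy=f,interpolation=cv2.INTER_CUBIC))
E
python3 - <<'E'
from h import *
crop('pics/top0.png','pics/t_a.png',160,90,360,290,3.0)
crop('pics/top0.png','pics/t_b.png',340,180,480,320,4)
crop('pics/scene0.png','pics/s_a.png',150,100,390,280,3.3)
crop('pics/scene0.png','pics/s_b.png',340,240,480,380,4)
E
```

```text
(no output)
```

View pics/t_a.png

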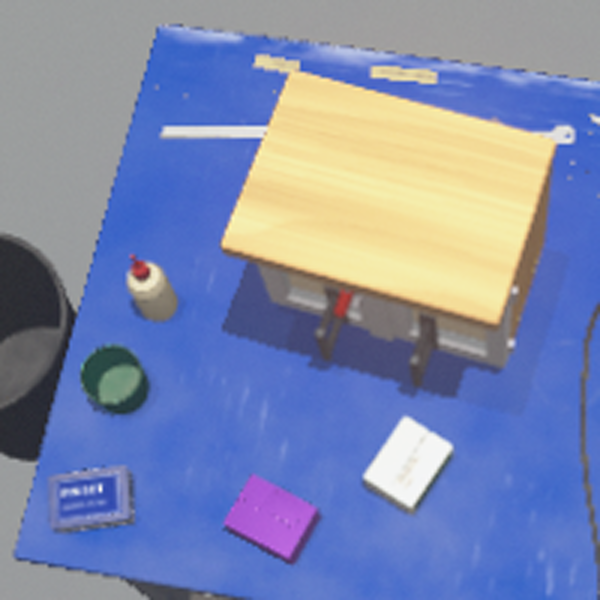

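View pics/t_b.png

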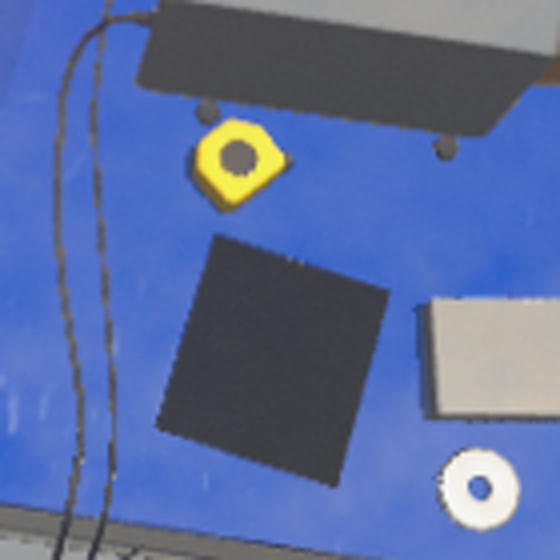

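View pics/s_a.png

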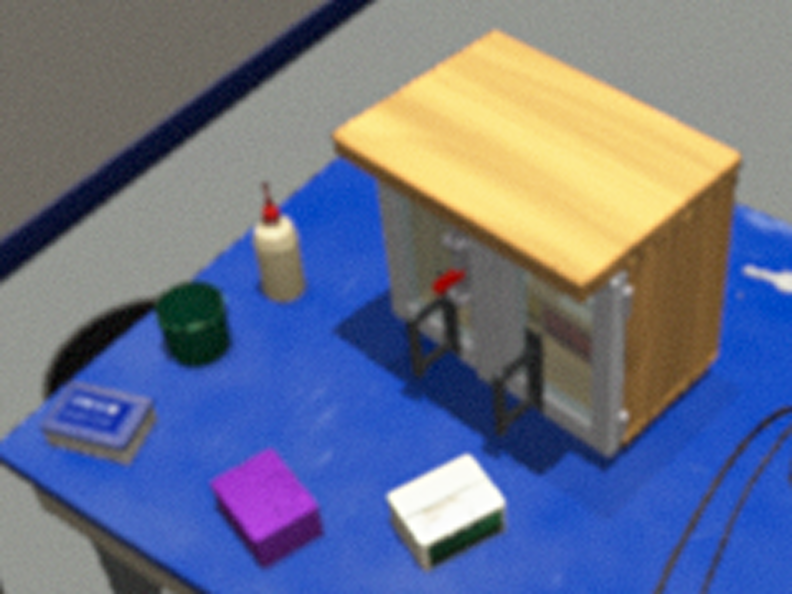

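View pics/s_b.png

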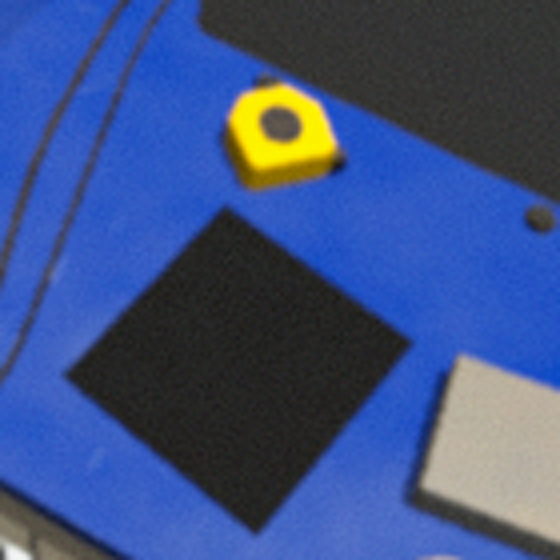

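```bash
python3 - <<'E'
from h import *
T=lambda x,y:(160+x/3,90+y/3); T2=lambda x,y:(340+x/4,180+y/4)
S=lambda x,y:(150+x/3.3,100+y/3.3); S2=lambda x,y:(340+x/4,240+y/4)
def show(n,pts,z):
    for p in pts: print(n,np.round(onz(n,*p,z),4))
print('hood');ht=[T(295,72),T(555,143),T(499,320),T(222,247)];show('top',ht,.285)
hs=[S(497,30),S(740,158),S(583,287),S(335,135)];show('scene',hs,.285)
print('carton');ct=[T(405,416),T(452,452),T(410,508),T(363,475)];show('top',ct,.046)
cs=[S(388,497),S(470,455),S(505,502),S(426,547)];show('scene',cs,.046)
print('mat');show('top',[T2(216,235),T2(388,290),T2(335,487),T2(157,427)],.003)
show('scene',[S2(228,207),S2(411,344),S2(257,532),S2(67,375)],.003)
print('knob');show('top',[T(345,303)],.16);show('scene',[S(448,282)],.16)
print('handle tops');show('top',[T(328,320),T(419,347)],.118);show('scene',[S(416,325),S(502,378)],.118)
print('cup rim c');show('top',[T(114,377)],.06);show('scene',[S(192,308)],.06)
print('bottle tip');show('top',[T(138,262)],.15);show('scene',[S(266,186)],.15)
print('tape');show('top',[T2(238,158)],.035);show('scene',[S2(280,125)],.035)
E
```

```text
hood
top [0.8016 0.2137 0.285 ]
top [ 0.7607 -0.0687  0.285 ]
top [ 0.5594 -0.0415  0.285 ]
top [0.5929 0.2448 0.285 ]
scene [0.8006 0.2132 0.285 ]
scene [ 0.7563 -0.0736  0.285 ]
scene [ 0.5499 -0.046   0.285 ]
scene [0.5914 0.2398 0.285 ]
carton
top [0.5164 0.0566 0.046 ]
top [ 0.4833 -0.003   0.046 ]
top [0.4124 0.0325 0.046 ]
top [0.4411 0.091  0.046 ]
scene [0.4348 0.0856 0.046 ]
scene [0.514  0.0524 0.046 ]
scene [ 0.4878 -0.0051  0.046 ]
scene [0.4105 0.0245 0.046 ]
mat
top [ 0.5468 -0.2857  0.003 ]
top [ 0.5207 -0.4396  0.003 ]
top [ 0.3444 -0.4092  0.003 ]
top [ 0.3723 -0.2547  0.003 ]
scene [ 0.5441 -0.2896  0.003 ]
scene [ 0.5148 -0.4419  0.003 ]
scene [ 0.3433 -0.4108  0.003 ]
scene [ 0.3709 -0.2578  0.003 ]
knob
top [0.599  0.1314 0.16  ]
scene [0.5955 0.1288 0.16  ]
handle tops
top [0.5915 0.1531 0.118 ]
top [0.5762 0.0479 0.118 ]
scene [0.5665 0.1476 0.118 ]
scene [0.5563 0.043  0.118 ]
cup rim c
top [0.5046 0.3933 0.06  ]
scene [0.5037 0.3898 0.06  ]
bottle tip
top [0.6144 0.3703 0.15  ]
scene [0.6143 0.3702 0.15  ]
tape
top [ 0.6089 -0.2934  0.035 ]
scene [ 0.6055 -0.2959  0.035 ]
```

```bash
cat >> h.py <<'E'
CAB=np.array([0.7079,0.0810,np.radians(-7.9)])
def c2w(p,c=None):
    c=CAB if c is None else c
    p=np.atleast_2d(np.array(p,float)); r=R.from_euler('z',c[2]).as_matrix(); return p@r.T+[c[0],c[1],0]
E
python3 - <<'E'
from h import *
def rect(f,z): return [[x*f[0],y*f[1],z] for x,y in((-1,-1),(-1,1),(1,1),(1,-1))]
def draw(ims,P,col,closed=True):
    for n in ims:
        q=(proj(n,P)*4*1.0)
        cv2.polylines(ims[n],[np.int32(q*2)],closed,col,1,cv2.LINE_AA,1)
ims={n:cv2.resize(cv2.imread(f'pics/{n}0.png'),None,fx=4,fy=4,interpolation=cv2.INTER_CUBIC) for n in('top','scene')}
draw(ims,c2w([[-.138,-.147,.285],[-.138,.147,.285],[.075,.147,.285],[.075,-.147,.285]]),(255,0,0))
draw(ims,c2w([[-.138,-.147,.26],[-.138,.147,.26]]),(255,0,0),0)
draw(ims,c2w([[-.095,-.146,.025],[-.095,.146,.025],[-.095,.146,.253],[-.095,-.146,.253]]),(0,255,255))
for s in(1,-1): draw(ims,c2w([[-.145,s*.056,.042],[-.145,s*.056,.118]]),(0,255,0),0)
draw(ims,c2w([[-.095,.034,.16],[-.134,.034,.16]]),(255,255,0),0)
def box(c,yaw,h,z,col):
    draw(ims,c2w([[a*h[0],b*h[1],z] for a,b in((-1,-1),(-1,1),(1,1),(1,-1))],(c[0],c[1],np.radians(yaw))),col)
for z in(0,.046): box((.4626,.0418),65,(.033,.0425),z,(0,0,255))
box((.445,-.3485),-9.6,(.09,.08),.003,(0,255,0))
cv2.imwrite('pics/ov_t.png',ims['top'][4*110:4*260,4*225:4*360])
cv2.imwrite('pics/ov_s.png',ims['scene'][4*105:4*255,4*240:4*390])
E
```

```text
(no output)
```

View pics/ov_t.png

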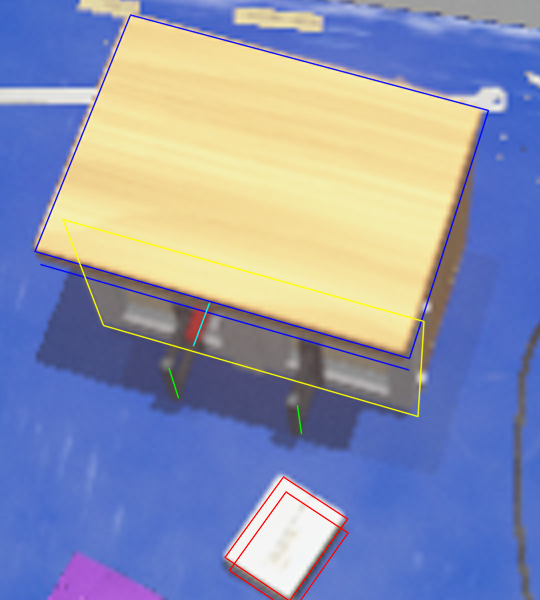

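View pics/ov_s.png

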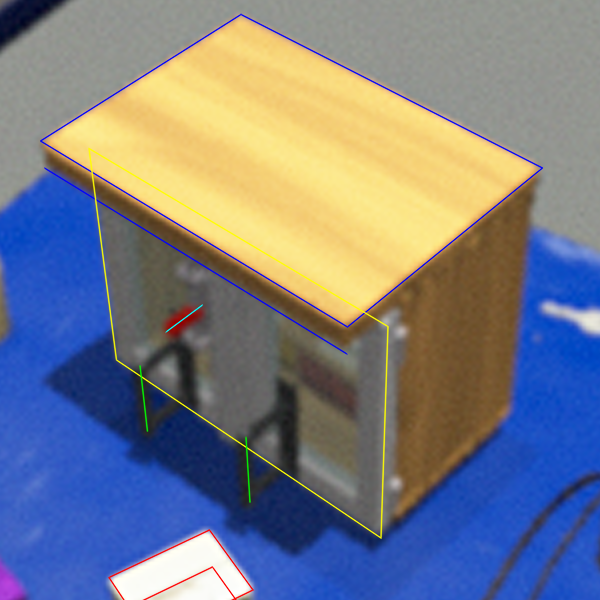

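```bash
cat >> h.py <<'E'
def Rt(jaw,lean=0,leandir=None):
    """tool rot: jaw axis angle (deg, world), lean (deg) tilts tool x toward tool z"""
    a=np.radians(jaw); x=np.array([0,0,-1.]); y=np.array([np.cos(a),np.sin(a),0]); z=np.cross(x,y)
    l=np.radians(lean); x2=x*np.cos(l)+z*np.sin(l); return np.column_stack([x2,y,np.cross(x2,y)])
def Rt_cab(yaw=0,lean=40): return Rt(np.degrees(CAB[2])+90+yaw,lean)
def rel(p,Rg,base=None):
    s=robot.get_state()
    p0,R0=(s['tcp_pos'],s['ee_rot']) if base is None else base
    d=R0.T@(np.array(p)-p0); rv=R.from_matrix(R0.T@Rg).as_rotvec()
    print('d',np.round(d,4),'rot',np.round(rv,4),'| mm',round(1e3*np.linalg.norm(d)),'deg',round(np.degrees(np.linalg.norm(rv)),1))
def st():
    s=robot.get_state(); print('t',round(s['time'],2),'p',np.round(s['tcp_pos'],4),'q',np.round(s['joint_positions'],0),'F',np.round(s['ft_force'],1),'w',round(s['gripper_width'],3)); return s
E
python3 - <<'E'
from h import *
st(); rel([.4626,.0418,.2],Rt(65))
E
```

```text
t 0.15 p [0.2094 0.5885 0.2262] q [-76.  25.   1.  90.  -1.  65.  -4.] F [ 0.  -0.4 -0.5] w 0.999
d [ 0.0267 -0.4301  0.4218] rot [0.0944 0.0002 0.0012] | mm 603 deg 5.4
```

```bash
python3 -m creep '[{"delta_pos":[0,-0.043,0.042],"rotation":[0.01,0,0],"hand":1},{"delta_pos":[0,-0.086,0.084],"rotation":[0.02,0,0],"hand":1},{"delta_pos":[0,-0.129,0.126],"rotation":[0.03,0,0],"hand":1},{"delta_pos":[0,-0.172,0.168],"rotation":[0.04,0,0],"hand":1},{"delta_pos":[0.01,-0.215,0.211],"rotation":[0.05,0,0],"hand":1}]'; python3 - <<'E'
from h import *
st(); rel([.4626,.0418,.2],Rt(65))
E
```

```text
time: 0.78
tcp_pos: [0.3371, 0.314, 0.2172]
ee_rot: [[0.001, 0.382, 0.924], [0.001, 0.924, -0.382], [-1.0, 0.002, 0.0]]
ft_force: [1.8, 1.0, -0.3]
gripper_width: 0.998
t 0.78 p [0.3371 0.314  0.2172] q [-56.  10.   7. 113.  -1.  57.  20.] F [ 1.8  1.  -0.3] w 0.998
d [ 0.0169 -0.2036  0.22  ] rot [ 0.0442  0.0005 -0.0017] | mm 300 deg 2.5
```

```bash
python3 -m creep '[{"delta_pos":[0,-0.041,0.044],"rotation":[0.01,0,0],"hand":1},{"delta_pos":[0,-0.082,0.088],"rotation":[0.02,0,0],"hand":1},{"delta_pos":[0.01,-0.123,0.132],"rotation":[0.03,0,0],"hand":1},{"delta_pos":[0.015,-0.164,0.176],"rotation":[0.04,0,0],"hand":1},{"delta_pos":[0.017,-0.203,0.219],"rotation":[0.044,0,0],"hand":1}]'; python3 - <<'E'
from h import *
st(); rel([.4626,.0418,.2],Rt(65)); cv2.imwrite('pics/w1.png',camera('wrist'))
E
```

```text
time: 1.4
tcp_pos: [0.4614, 0.0424, 0.1996]
ee_rot: [[-0.0, 0.422, 0.906], [0.0, 0.906, -0.422], [-1.0, 0.0, -0.0]]
ft_force: [0.5, 0.5, -0.4]
gripper_width: 0.998
t 1.4 p [0.4614 0.0424 0.1996] q [-29.  11.  21. 115.  -5.  54.  59.] F [ 0.5  0.5 -0.4] w 0.998
d [-0.0004 -0.      0.0014] rot [ 0.0003 -0.0001 -0.0001] | mm 1 deg 0.0
```

View pics/w1.png

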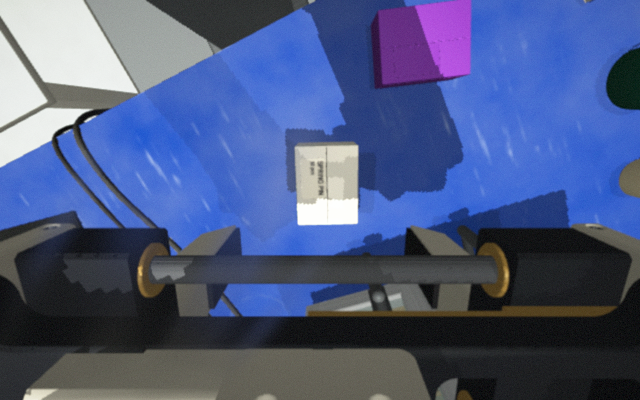

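```bash
cat >> h.py <<'E'
def wz(u,v,z,s):
    i=camera_info('wrist'); K=i['intrinsics']; H=i['hand_eye']
    n=cv2.undistortPoints(np.array([[[u,v]]],float),K,np.array([i['k1'],0,0,0,0.]))[0,0]
    d=s['ee_rot']@(H[:3,:3]@np.array([n[0],n[1],1])); c=s['tcp_pos']+s['ee_rot']@H[:3,3]
    return c+d*(z-c[2])/d[2]
E
python3 - <<'E'
from h import *
crop('pics/w1.png','pics/w1c.png',270,120,390,250,5)
s=robot.get_state()
for p in[(297,145),(358,145),(358,224),(298,225)]: print(wz(*p,.046,s))
E
```

```text
[0.41731678 0.02897614 0.046     ]
[0.44387339 0.08489762 0.046     ]
[0.52187352 0.05070182 0.046     ]
[ 0.49494624 -0.008819    0.046     ]
```

View pics/w1c.png

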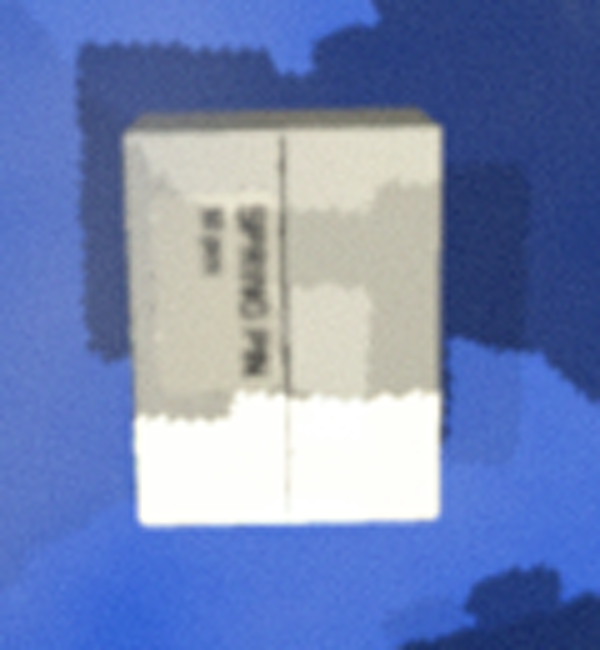

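```bash
python3 -m creep '[{"delta_pos":[0.05,0,0.004],"rotation":[0,0,0],"hand":1},{"delta_pos":[0.1,0,0.004],"rotation":[0,0,0],"hand":1},{"delta_pos":[0.14,0,0.004],"rotation":[0,0,0],"hand":1},{"delta_pos":[0.17,0,0.004],"rotation":[0,0,0],"hand":1},{"delta_pos":[0.186,0,0.004],"rotation":[0,0,0],"hand":1}]'; python3 -m creep '[{"delta_pos":[0,0,0],"rotation":[0,0,0],"hand":-0.2},{"delta_pos":[0,0,0],"rotation":[0,0,0],"hand":-0.2},{"delta_pos":[0,0,0],"rotation":[0,0,0],"hand":-0.2},{"delta_pos":[0,0,0],"rotation":[0,0,0],"hand":-0.2}]'
```

```text
time: 2.08
tcp_pos: [0.4637, 0.0427, 0.0121]
ee_rot: [[-0.002, 0.422, 0.907], [-0.001, 0.907, -0.422], [-1.0, -0.001, -0.002]]
ft_force: [0.7, 0.3, -0.1]
gripper_width: 1.0
time: 2.58
tcp_pos: [0.4655, 0.043, 0.0145]
ee_rot: [[0.002, 0.422, 0.907], [0.001, 0.907, -0.422], [-1.0, 0.001, 0.001]]
ft_force: [-0.1, 0.9, 6.4]
gripper_width: 0.706
```

```bash
python3 -m creep '[{"delta_pos":[-0.015,0,0],"rotation":[0,0,0],"hand":-0.2},{"delta_pos":[-0.04,0,0],"rotation":[0,0,0],"hand":-0.2},{"delta_pos":[-0.07,0,0],"rotation":[0,0,0],"hand":-0.2},{"delta_pos":[-0.095,0,0],"rotation":[0,0,0],"hand":-0.2},{"delta_pos":[-0.1,0,0],"rotation":[0,0,0],"hand":-0.2}]'; python3 - <<'E'
from h import *
st(); rel([.446,-.347,.12],Rt(65))
E
```

```text
time: 3.2
tcp_pos: [0.4653, 0.0427, 0.1155]
ee_rot: [[0.003, 0.422, 0.906], [0.001, 0.906, -0.422], [-1.0, 0.002, 0.002]]
ft_force: [0.3, 0.2, -4.0]
gripper_width: 0.708
t 3.2 p [0.4653 0.0427 0.1155] q [-28.  19.  20. 121.  -9.  42.  63.] F [ 0.3  0.2 -4. ] w 0.708
d [-0.0049 -0.3614  0.1471] rot [ 0.0004  0.002  -0.0019] | mm 390 deg 0.2
```

```bash
python3 -m creep '[{"delta_pos":[0,-0.025,0.01],"rotation":[0,0,0],"hand":-0.2},{"delta_pos":[0,-0.06,0.024],"rotation":[0,0,0],"hand":-0.2},{"delta_pos":[0,-0.1,0.041],"rotation":[0,0,0],"hand":-0.2},{"delta_pos":[0,-0.14,0.057],"rotation":[0,0,0],"hand":-0.2},{"delta_pos":[0,-0.18,0.073],"rotation":[0,0,0],"hand":-0.2}]';python3 -m creep '[{"delta_pos":[0,-0.04,0.016],"rotation":[0,0,0],"hand":-0.2},{"delta_pos":[0,-0.08,0.033],"rotation":[0,0,0],"hand":-0.2},{"delta_pos":[0,-0.12,0.049],"rotation":[0,0,0],"hand":-0.2},{"delta_pos":[0,-0.16,0.066],"rotation":[0,0,0],"hand":-0.2},{"delta_pos":[0,-0.181,0.074],"rotation":[0,0,0],"hand":-0.2}]'; python3 - <<'E'
from h import *
st(); rel([.446,-.347,.0185],Rt(65))
E
```

```text
time: 3.82
tcp_pos: [0.454, -0.1525, 0.1131]
ee_rot: [[-0.001, 0.422, 0.907], [0.0, 0.907, -0.422], [-1.0, -0.0, -0.001]]
ft_force: [-0.3, 0.1, -4.1]
gripper_width: 0.704
time: 4.45
tcp_pos: [0.4441, -0.3491, 0.1129]
ee_rot: [[-0.001, 0.425, 0.905], [-0.0, 0.905, -0.425], [-1.0, -0.001, -0.001]]
ft_force: [0.1, 0.2, -4.1]
gripper_width: 0.708
t 4.45 p [ 0.4441 -0.3491  0.1129] q [ 16.  27.  23. 108. -14.  48. 111.] F [ 0.1  0.2 -4.1] w 0.708
d [0.0944 0.0028 0.0009] rot [-0.0022 -0.0011  0.001 ] | mm 94 deg 0.2
```

```bash
python3 -m creep '[{"delta_pos":[0.03,0,0],"rotation":[0,0,0],"hand":-0.2},{"delta_pos":[0.06,0,0],"rotation":[0,0,0],"hand":-0.2},{"delta_pos":[0.08,0,0],"rotation":[0,0,0],"hand":-0.2},{"delta_pos":[0.09,0,0],"rotation":[0,0,0],"hand":-0.2},{"delta_pos":[0.093,0,0],"rotation":[0,0,0],"hand":-0.2}]';python3 -m creep '[{"delta_pos":[0.001,0,0],"rotation":[0,0,0],"hand":-0.2},{"delta_pos":[0.002,0,0],"rotation":[0,0,0],"hand":-0.2},{"delta_pos":[0.003,0,0],"rotation":[0,0,0],"hand":-0.2}]'
```

```text
time: 5.08
tcp_pos: [0.4451, -0.3464, 0.0201]
ee_rot: [[-0.001, 0.422, 0.906], [0.001, 0.906, -0.422], [-1.0, 0.0, -0.001]]
ft_force: [-0.7, 1.0, -3.0]
gripper_width: 0.703
time: 5.45
tcp_pos: [0.4459, -0.3468, 0.0182]
ee_rot: [[0.001, 0.422, 0.907], [-0.0, 0.907, -0.422], [-1.0, -0.0, 0.001]]
ft_force: [-0.4, -0.6, -3.2]
gripper_width: 0.707
```

Still carrying weight; lower further until it touches.

```bash
python3 -m creep '[{"delta_pos":[0.001,0,0],"rotation":[0,0,0],"hand":-0.2},{"delta_pos":[0.002,0,0],"rotation":[0,0,0],"hand":-0.2},{"delta_pos":[0.002,0,0],"rotation":[0,0,0],"hand":-0.2}]'
```

```text
time: 5.82
tcp_pos: [0.4458, -0.3468, 0.0175]
ee_rot: [[0.001, 0.422, 0.906], [0.0, 0.906, -0.422], [-1.0, 0.001, 0.001]]
ft_force: [-5.5, 5.6, 20.2]
gripper_width: 0.707
```

```bash
python3 -m creep '[{"delta_pos":[-0.001,0,0],"rotation":[0,0,0],"hand":-0.2},{"delta_pos":[-0.001,0,0],"rotation":[0,0,0],"hand":1},{"delta_pos":[-0.001,0,0],"rotation":[0,0,0],"hand":1},{"delta_pos":[-0.001,0,0],"rotation":[0,0,0],"hand":1},{"delta_pos":[-0.001,0,0],"rotation":[0,0,0],"hand":1}]'; python3 -m creep '[{"delta_pos":[-0.03,0,0],"rotation":[0,0,0],"hand":1},{"delta_pos":[-0.08,0,0],"rotation":[0,0,0],"hand":1},{"delta_pos":[-0.13,0,0],"rotation":[0,0,0],"hand":1},{"delta_pos":[-0.18,0,0],"rotation":[0,0,0],"hand":-1},{"delta_pos":[-0.22,0,0],"rotation":[0,0,0],"hand":-1}]';python3 - <<'E'
from h import *
st(); rel(c2w([-.30,.037,.28])[0],Rt_cab(0,40)); crop(camera('top'),'pics/t2.png',340,180,480,320,4)
E
```

```text
time: 6.45
tcp_pos: [0.4456, -0.3467, 0.0166]
ee_rot: [[-0.0, 0.422, 0.906], [0.0, 0.906, -0.422], [-1.0, 0.0, -0.0]]
ft_force: [0.4, 0.1, 0.3]
gripper_width: 0.995
time: 7.08
tcp_pos: [0.4456, -0.3469, 0.2389]
ee_rot: [[0.001, 0.422, 0.906], [-0.001, 0.906, -0.422], [-1.0, -0.0, 0.001]]
ft_force: [0.5, -0.1, -0.5]
gripper_width: 0.831
t 7.08 p [ 0.4456 -0.3469  0.2389] q [ 13.  19.  27.  99. -10.  63. 107.] F [ 0.5 -0.1 -0.5] w 0.831
d [-0.0415  0.4459 -0.2406] rot [-0.2858 -0.6914  0.1043] | mm 508 deg 43.3
```

View pics/t2.png

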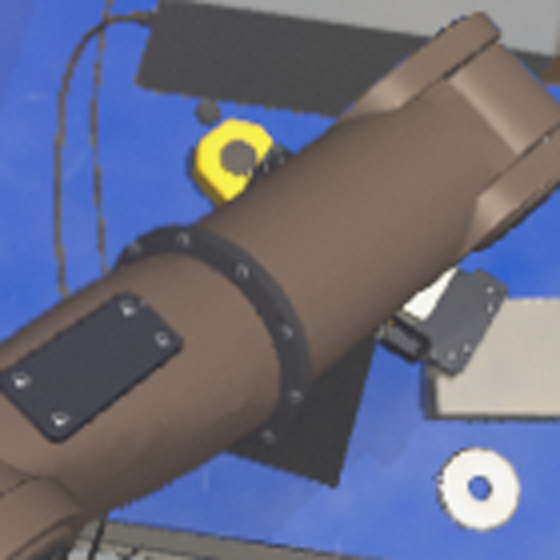

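```bash
python3 - <<'E'
from h import *
rel(c2w([-.21,.037,.26])[0],Rt_cab(0,50))
E
```

```text
d [-0.0178  0.473  -0.1568] rot [-0.2784 -0.8583  0.1318] | mm 499 deg 52.2
```

```bash
python3 -m creep '[{"delta_pos":[-0.005,0.05,-0.04],"rotation":[-0.028,-0.086,0.013],"hand":-1},{"delta_pos":[-0.01,0.1,-0.07],"rotation":[-0.056,-0.172,0.026],"hand":-1},{"delta_pos":[-0.015,0.15,-0.1],"rotation":[-0.084,-0.258,0.039],"hand":-1},{"delta_pos":[-0.02,0.2,-0.12],"rotation":[-0.111,-0.343,0.052],"hand":-1},{"delta_pos":[-0.02,0.25,-0.14],"rotation":[-0.14,-0.43,0.066],"hand":-1}]'; python3 - <<'E'
from h import *
st();rel(c2w([-.21,.037,.26])[0],Rt_cab(0,50))
E
```

```text
time: 7.75
tcp_pos: [0.4243, -0.0588, 0.2577]
ee_rot: [[0.417, 0.28, 0.865], [-0.087, 0.959, -0.268], [-0.905, 0.036, 0.424]]
ft_force: [0.4, -0.6, 0.6]
gripper_width: 0.244
t 7.75 p [ 0.4243 -0.0588  0.2577] q [ -9. -10.   3. 132.  14.  35.  57.] F [ 0.4 -0.6  0.6] w 0.244
d [0.0136 0.2197 0.0156] rot [-0.139  -0.4306  0.0608] | mm 221 deg 26.2
```

```bash
python3 -m creep '[{"delta_pos":[0.003,0.044,0.003],"rotation":[-0.028,-0.086,0.012],"hand":-1},{"delta_pos":[0.006,0.088,0.006],"rotation":[-0.056,-0.172,0.024],"hand":-1},{"delta_pos":[0.009,0.132,0.009],"rotation":[-0.084,-0.258,0.036],"hand":-1},{"delta_pos":[0.012,0.176,0.012],"rotation":[-0.111,-0.344,0.048],"hand":-1},{"delta_pos":[0.0136,0.22,0.0156],"rotation":[-0.139,-0.43,0.061],"hand":-1}]'; python3 - <<'E'
from h import *
st();rel(c2w([-.21,.037,.26])[0],Rt_cab(0,50)); cv2.imwrite('pics/w3.png',camera('wrist'));crop(camera('scene'),'pics/s3.png',150,100,390,280,3.3)
E
```

```text
time: 8.38
tcp_pos: [0.4839, 0.0833, 0.2513]
ee_rot: [[0.69, 0.182, 0.701], [-0.146, 0.983, -0.111], [-0.709, -0.026, 0.705]]
ft_force: [1.1, -1.4, 0.0]
gripper_width: 0.004
t 8.38 p [0.4839 0.0833 0.2513] q [ -8.  -1. -33. 138.  73.  36. -21.] F [ 1.1 -1.4  0. ] w 0.004
d [-0.0009  0.0657  0.0139] rot [-0.0109 -0.091   0.0508] | mm 67 deg 6.0
```

View pics/w3.png

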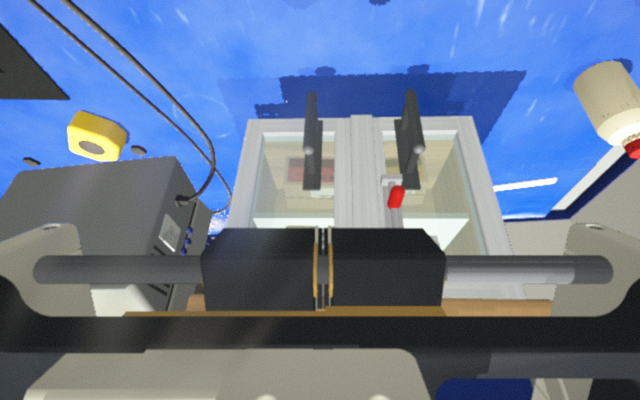

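View pics/s3.png

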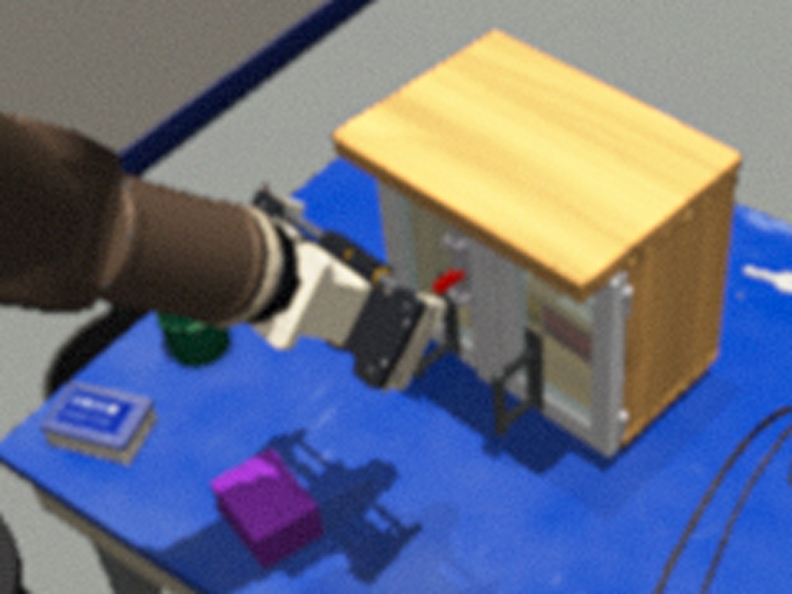

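```bash
python3 -m creep '[{"delta_pos":[0,0,0],"rotation":[0,0,0],"hand":-1},{"delta_pos":[0,0,0],"rotation":[0,0,0],"hand":-1}]'; python3 - <<'E'
from h import *
s=st();rel(c2w([-.21,.037,.26])[0],Rt_cab(0,50))
E
```

```text
time: 8.72
tcp_pos: [0.4834, 0.0813, 0.251]
ee_rot: [[0.687, 0.184, 0.704], [-0.149, 0.983, -0.112], [-0.712, -0.028, 0.702]]
ft_force: [-0.1, 0.2, 0.4]
gripper_width: 0.007
t 8.72 p [0.4834 0.0813 0.251 ] q [ -8.  -1. -33. 138.  73.  35. -20.] F [-0.1  0.2  0.4] w 0.007
d [-0.0012  0.0677  0.0142] rot [-0.0113 -0.0949  0.0534] | mm 69 deg 6.3
```

```bash
python3 -m creep '[{"delta_pos":[0,0.02,0.004],"rotation":[-0.003,-0.03,0.016],"hand":-1},{"delta_pos":[0,0.04,0.008],"rotation":[-0.006,-0.06,0.032],"hand":-1},{"delta_pos":[-0.001,0.068,0.014],"rotation":[-0.011,-0.095,0.053],"hand":-1},{"delta_pos":[-0.001,0.068,0.014],"rotation":[-0.011,-0.095,0.053],"hand":-1}]'; python3 - <<'E'
from h import *
s=st();rel(c2w([-.21,.037,.26])[0],Rt_cab(0,50)); cv2.imwrite('pics/w4.png',camera('wrist'))
np.save('w4s.npy',np.column_stack([s['ee_rot'],s['tcp_pos']]))
E
```

```text
time: 9.22
tcp_pos: [0.5052, 0.1487, 0.2597]
ee_rot: [[0.759, 0.135, 0.637], [-0.103, 0.991, -0.087], [-0.643, 0.0, 0.766]]
ft_force: [-0.0, 0.0, 0.3]
gripper_width: 0.005
t 9.22 p [0.5052 0.1487 0.2597] q [-14.   5. -37. 137.  83.  44. -35.] F [-0.   0.   0.3] w 0.005
d [-0.0001 -0.0022  0.0003] rot [ 0.0011  0.0003 -0.0019] | mm 2 deg 0.1
```

View pics/w4.png

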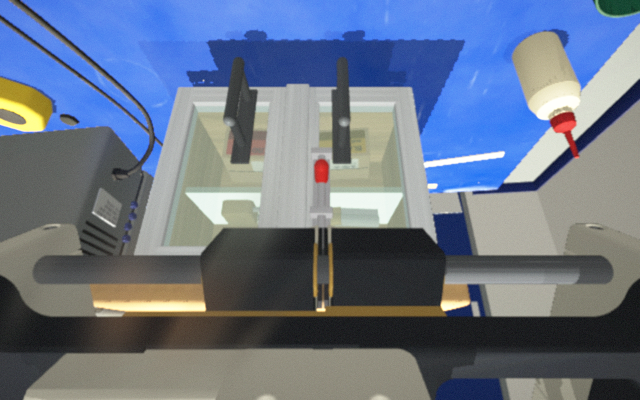

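```bash
cat >> h.py <<'E'
def wproj(P,Rt_,p):
    i=camera_info('wrist'); K=i['intrinsics']; H=i['hand_eye']
    q=((np.atleast_2d(P)-p)@Rt_-H[:3,3])@H[:3,:3]
    return q[:,:2]/q[:,2:]*K[0,0]+K[:2,2]
E
python3 - <<'E'
from h import *
S=np.load('w4s.npy');Rr,p=S[:,:3],S[:,3]
im=cv2.resize(cv2.imread('pics/w4.png'),None,fx=2.5,fy=2.5,interpolation=cv2.INTER_CUBIC)
def d(pts,col):
    q=wproj(c2w(pts),Rr,p)*2.5; print(np.round(q/2.5,1).tolist()); cv2.polylines(im,[np.int32(q)],False,col,1)
d([[-.095,-.146,.025],[-.095,.146,.025]],(0,255,255))
for s in(1,-1): d([[-.145,s*.056,.042],[-.145,s*.056,.118]],(0,255,0))
d([[-.134,.034,.16],[-.095,.034,.16]],(255,255,0))
cv2.imwrite('pics/w4o.png',im[80:600,300:1100])
E
```

```text
[[170.6, 84.1], [408.2, 84.6]]
[[337.2, 60.7], [338.8, 118.0]]
[[231.1, 60.5], [220.9, 117.8]]
[[315.4, 161.9], [316.1, 181.6]]
```

View pics/w4o.png

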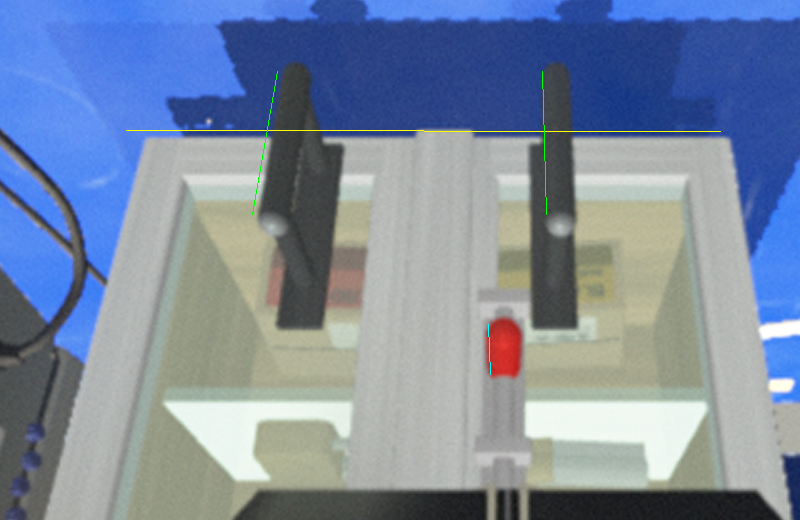

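```bash
sed -i 's/^CAB=.*/CAB=np.array([0.7112,0.0848,np.radians(-7.9)])/' h.py; python3 - <<'E'
from h import *
rel(c2w([-.115,.0325,.184])[0],Rt_cab(0,50))
E
```

```text
d [ 0.1235 -0.0012  0.0052] rot [ 0.0008 -0.0003 -0.0002] | mm 124 deg 0.1
```

```bash
python3 -m creep '[{"delta_pos":[0.03,0,0.005],"rotation":[0,0,0],"hand":-1},{"delta_pos":[0.06,0,0.005],"rotation":[0,0,0],"hand":-1},{"delta_pos":[0.09,0,0.005],"rotation":[0,0,0],"hand":-1},{"delta_pos":[0.115,0,0.005],"rotation":[0,0,0],"hand":-1},{"delta_pos":[0.123,-0.001,0.005],"rotation":[0,0,0],"hand":-1}]'; python3 - <<'E'
from h import *
s=st(); cv2.imwrite('pics/w5.png',camera('wrist'));crop(camera('scene'),'pics/s5.png',200,100,390,250,4)
rel(c2w([-.115,.0325,.172])[0],Rt_cab(0,50))
rel(c2w([-.115,.0325,.145])[0],Rt_cab(0,50))
E
```

```text
time: 9.9
tcp_pos: [0.6017, 0.1311, 0.1834]
ee_rot: [[0.758, 0.14, 0.637], [-0.108, 0.99, -0.088], [-0.644, -0.002, 0.765]]
ft_force: [0.1, -0.3, -0.4]
gripper_width: 0.002
t 9.9 p [0.6017 0.1311 0.1834] q [-10.  21. -32. 134. 106.  45. -49.] F [ 0.1 -0.3 -0.4] w 0.002
d [ 0.008   0.0009 -0.009 ] rot [ 0.0001 -0.0003  0.0015] | mm 12 deg 0.1
d [ 0.0253  0.001  -0.0297] rot [ 0.0001 -0.0003  0.0015] | mm 39 deg 0.1
```

View pics/w5.png

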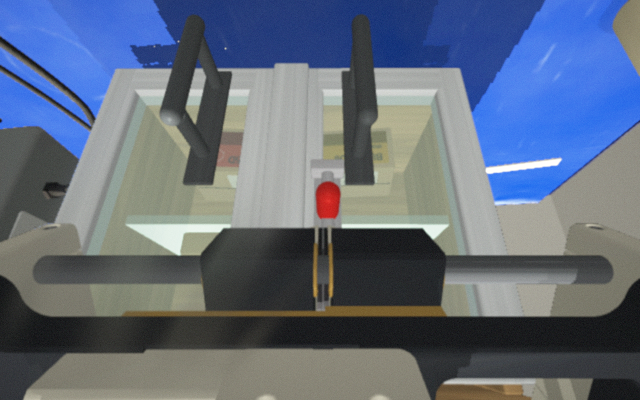

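View pics/s5.png

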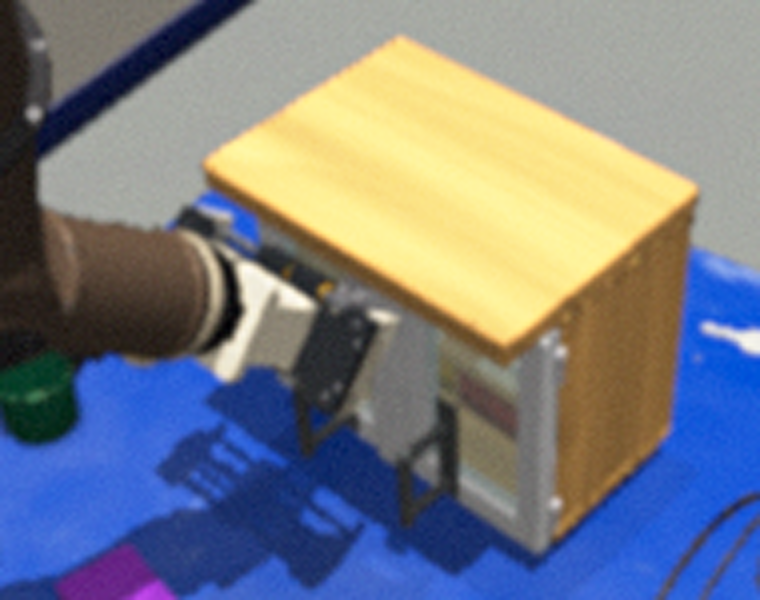

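```bash
python3 -m creep '[{"delta_pos":[0.003,0.002,-0.003],"rotation":[0,0,0],"hand":-1},{"delta_pos":[0.006,0.003,-0.007],"rotation":[0,0,0],"hand":-1},{"delta_pos":[0.009,0.003,-0.0105],"rotation":[0,0,0],"hand":-1},{"delta_pos":[0.0115,0.003,-0.0135],"rotation":[0,0,0],"hand":-1}]'
```

```text
time: 10.5
tcp_pos: [0.602, 0.137, 0.1668]
ee_rot: [[0.76, 0.136, 0.636], [-0.104, 0.991, -0.087], [-0.642, 0.0, 0.767]]
ft_force: [-0.3, 0.6, 2.8]
gripper_width: 0.007
```

```bash
python3 -m creep '[{"delta_pos":[0.0035,0,-0.004],"rotation":[0,0,0],"hand":-1},{"delta_pos":[0.0065,0,-0.0075],"rotation":[0,0,0],"hand":-1},{"delta_pos":[0.0095,0,-0.011],"rotation":[0,0,0],"hand":-1},{"delta_pos":[0.012,0,-0.014],"rotation":[0,0,0],"hand":-1}]'
```

```text
time: 11.0
tcp_pos: [0.6026, 0.1368, 0.1486]
ee_rot: [[0.76, 0.136, 0.635], [-0.104, 0.991, -0.087], [-0.641, 0.0, 0.768]]
ft_force: [-8.2, 0.7, 17.8]
gripper_width: 0.006
```

```bash
python3 -m creep '[{"delta_pos":[0.001,0,-0.0012],"rotation":[0,0,0],"hand":-1},{"delta_pos":[0.001,0,-0.0012],"rotation":[0,0,0],"hand":-1}]';  python3 -m creep '[{"delta_pos":[-0.006,0,0.007],"rotation":[0,0,0],"hand":-1},{"delta_pos":[-0.012,0,0.014],"rotation":[0,0,0],"hand":-1},{"delta_pos":[-0.06,0,0.014],"rotation":[0,0,0],"hand":-1},{"delta_pos":[-0.1,0,0.014],"rotation":[0,0,0],"hand":1},{"delta_pos":[-0.14,0,0.014],"rotation":[0,0,0],"hand":1}]'; python3 - <<'E'
from h import *
s=st(); cv2.imwrite('pics/w6.png',camera('wrist'))
np.save('w6s.npy',np.column_stack([s['ee_rot'],s['tcp_pos']]))
E
```

```text
time: 11.25
tcp_pos: [0.6028, 0.1369, 0.1483]
ee_rot: [[0.762, 0.136, 0.633], [-0.104, 0.991, -0.087], [-0.639, 0.0, 0.769]]
ft_force: [-11.0, -1.0, 18.0]
gripper_width: 0.002
time: 11.88
tcp_pos: [0.5037, 0.1499, 0.2481]
ee_rot: [[0.759, 0.137, 0.636], [-0.104, 0.991, -0.088], [-0.642, 0.001, 0.766]]
ft_force: [-0.4, 0.1, 0.1]
gripper_width: 0.177
t 11.88 p [0.5037 0.1499 0.2481] q [-15.   6. -37. 138.  85.  45. -39.] F [-0.4  0.1  0.1] w 0.177
```

View pics/w6.png

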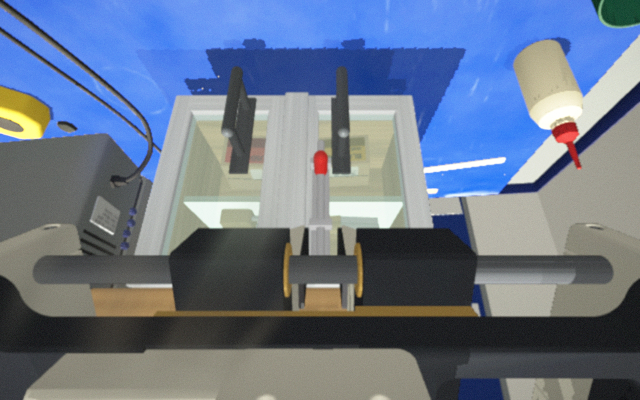

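```bash
python3 - <<'E'
from h import *
S=np.load('w6s.npy');Rr,p=S[:,:3],S[:,3]
for z in (.16,.144,.136): print(z,np.round(wproj(c2w([[-.134,.0325,z],[-.105,.0325,z]]),Rr,p),1).tolist())
print('handles',np.round(wproj(c2w([[-.145,s*.0545,z] for s in(1,-1) for z in(.042,.118)]),Rr,p),1).tolist())
print('door',np.round(wproj(c2w([[-.095,s*.1435,.025] for s in(1,-1)]),Rr,p),1).tolist())
crop('pics/w6.png','pics/w6c.png',200,40,440,230,3.3)
# grasp handle A : grasp point at cab(-.145,.0545,.08), lean 40
Rg=Rt_cab(0,40)
for back in (.1,0):
    g=c2w([-.145,.0545,.080])[0]; tcp=g+Rg[:,0]*(.019-back); print(np.round(tcp,4)); rel(tcp,Rg)
E
```

```text
0.16 [[317.4, 175.2], [317.8, 189.2]]
0.144 [[317.5, 160.4], [317.9, 175.3]]
0.136 [[317.6, 153.2], [318.0, 168.6]]
handles [[339.0, 72.0], [340.8, 130.8], [235.5, 71.9], [225.8, 130.7]]
door [[409.2, 94.3], [175.1, 94.1]]
[0.5235 0.1659 0.142 ]
d [ 0.085   0.017  -0.0706] rot [ 0.0019  0.1772 -0.0042] | mm 112 deg 10.2
[0.5872 0.157  0.0654]
d [ 0.1834  0.0166 -0.0883] rot [ 0.0019  0.1772 -0.0042] | mm 204 deg 10.2
```

View pics/w6c.png

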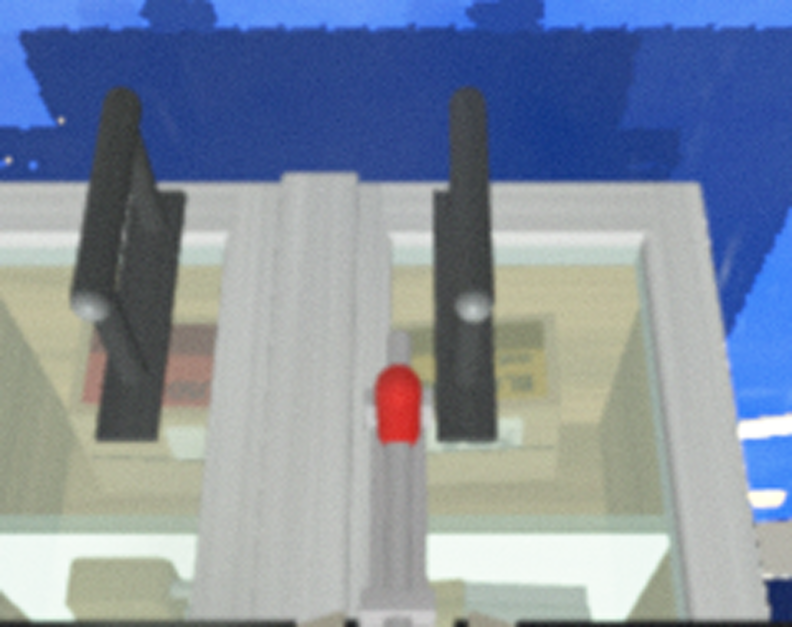

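```bash
sed -i 's/^CAB=.*/CAB=np.array([0.7114,0.0862,np.radians(-7.9)])/' h.py; python3 - <<'E'
from h import *
Rg=Rt_cab(0,45)
for back in (.1,0):
    g=c2w([-.145,.0545,.075])[0]; tcp=g+Rg[:,0]*(.019-back); print(np.round(tcp,4)); rel(tcp,Rg)
E
```

```text
[0.5185 0.168  0.1323]
d [ 0.0872  0.0184 -0.0815] rot [ 0.0017  0.0899 -0.0043] | mm 121 deg 5.2
[0.5886 0.1583 0.0616]
d [ 0.1868  0.018  -0.0905] rot [ 0.0017  0.0899 -0.0043] | mm 208 deg 5.2
```

```bash
python3 -m creep '[{"delta_pos":[0.02,0.005,-0.025],"rotation":[0,0.02,0],"hand":0.5},{"delta_pos":[0.04,0.01,-0.045],"rotation":[0,0.04,0],"hand":0.5},{"delta_pos":[0.06,0.014,-0.065],"rotation":[0,0.07,-0.002],"hand":0.5},{"delta_pos":[0.087,0.018,-0.0815],"rotation":[0.001,0.09,-0.004],"hand":0.5},{"delta_pos":[0.087,0.018,-0.0815],"rotation":[0.001,0.09,-0.004],"hand":0.5}]'; python3 - <<'E'
from h import *
s=st(); cv2.imwrite('pics/w7.png',camera('wrist'))
Rg=Rt_cab(0,45)
g=c2w([-.145,.0545,.075])[0]; tcp=g+Rg[:,0]*(.019); rel(tcp,Rg)
print(wproj([g+[0,0,.043]],s['ee_rot'],s['tcp_pos']))
E
```

```text
time: 12.55
tcp_pos: [0.5213, 0.1652, 0.1271]
ee_rot: [[0.696, 0.141, 0.704], [-0.102, 0.99, -0.098], [-0.711, -0.003, 0.704]]
ft_force: [0.1, 0.0, -0.4]
gripper_width: 0.735
t 12.55 p [0.5213 0.1652 0.1271] q [-18.  24. -36. 139. 100.  50. -56.] F [ 0.1  0.  -0.4] w 0.735
d [0.0951 0.0027 0.0011] rot [ 0.     -0.0036  0.0043] | mm 95 deg 0.3
[[324.41409986 259.03542313]]
```

View pics/w7.png

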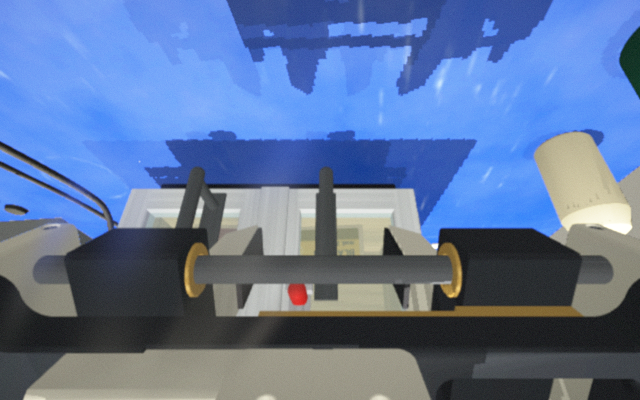

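```bash
python3 -m creep '[{"delta_pos":[0.03,0.001,0],"rotation":[0,0,0],"hand":0.5},{"delta_pos":[0.06,0.002,0],"rotation":[0,0,0],"hand":0.5},{"delta_pos":[0.085,0.002,0],"rotation":[0,0,0],"hand":0.5},{"delta_pos":[0.095,0.002,0],"rotation":[0,0,0],"hand":0.5}]';python3 -m creep '[{"delta_pos":[0.001,0,0],"rotation":[0,0,0],"hand":-1},{"delta_pos":[0.001,0,0],"rotation":[0,0,0],"hand":-1},{"delta_pos":[0.001,0,0],"rotation":[0,0,0],"hand":-1},{"delta_pos":[0.001,0,0],"rotation":[0,0,0],"hand":-1},{"delta_pos":[0.001,0,0],"rotation":[0,0,0],"hand":-1}]';python3 - <<'E'
from h import *
s=st(); crop(camera('scene'),'pics/s8.png',200,100,390,250,4)
E
```

```text
time: 13.1
tcp_pos: [0.5887, 0.1578, 0.0623]
ee_rot: [[0.699, 0.141, 0.701], [-0.101, 0.99, -0.098], [-0.708, -0.002, 0.706]]
ft_force: [-1.0, 0.3, 0.1]
gripper_width: 0.753
time: 13.72
tcp_pos: [0.5888, 0.1583, 0.0612]
ee_rot: [[0.699, 0.14, 0.702], [-0.1, 0.99, -0.098], [-0.708, -0.002, 0.706]]
ft_force: [0.5, -0.1, 0.1]
gripper_width: 0.251
t 13.72 p [0.5888 0.1583 0.0612] q [-14.  36. -32. 135. 115.  53. -62.] F [ 0.5 -0.1  0.1] w 0.251
```

View pics/s8.png

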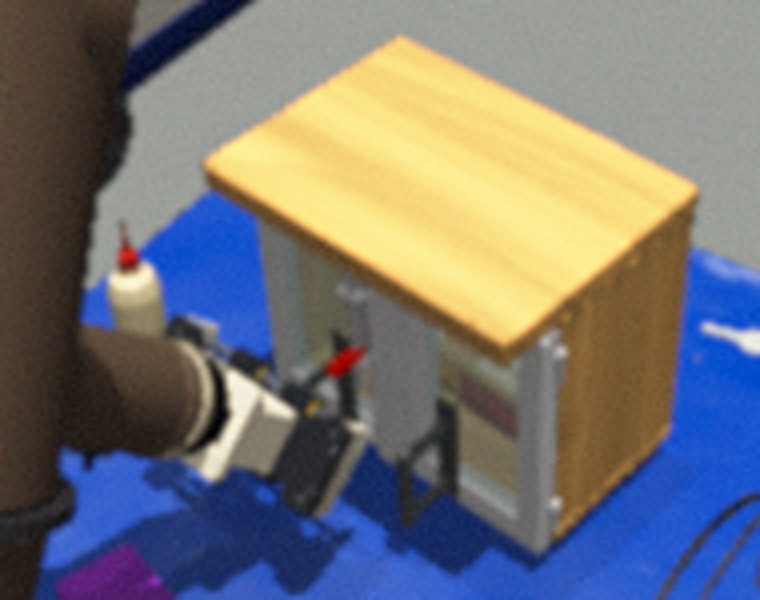

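```bash
python3 -m creep '[{"delta_pos":[0,0,0],"rotation":[0,0,0],"hand":-1},{"delta_pos":[0,0,0],"rotation":[0,0,0],"hand":-1},{"delta_pos":[0,0,0],"rotation":[0,0,0],"hand":-1}]'; cat >> h.py <<'E'
def arc(side,th,th0,k,lean=45,base=None,hy=.1445):
    """side +1=A. grasp currently at th0 (deg). rel rows to thetas"""
    s=robot.get_state()
    p0,R0=s['tcp_pos'],s['ee_rot']
    h=c2w([-.077,side*hy,0])[0]
    g0=p0-R0[:,0]*.019
    for t in th:
        a=-side*(t-th0)
        r=R.from_euler('z',a,degrees=True).as_matrix(); g=h+r@(g0-h); g[2]=g0[2]
        Rg=R.from_euler('z',a*k,degrees=True).as_matrix()@R0
        p=g+Rg[:,0]*.019
        print(t,'d',np.round(R0.T@(p-p0),4),'rot',np.round(R.from_matrix(R0.T@Rg).as_rotvec(),3),'world',np.round(p,3))
E
python3 - <<'E'
from h import *
st(); arc(1,[4,8,14,20,26,32,38,44,50],0,.5)
E
```

```text
time: 14.15
tcp_pos: [0.5887, 0.158, 0.061]
ee_rot: [[0.699, 0.14, 0.702], [-0.1, 0.99, -0.098], [-0.708, -0.002, 0.706]]
ft_force: [-2.5, -0.5, 2.5]
gripper_width: 0.127
t 14.15 p [0.5887 0.158  0.061 ] q [-14.  36. -31. 135. 115.  53. -62.] F [-2.5 -0.5  2.5] w 0.127
4 d [-0.0043  0.0045 -0.0044] rot [ 0.025  0.    -0.025] world [0.583 0.163 0.061]
8 d [-0.0085  0.0093 -0.0085] rot [ 0.049  0.    -0.049] world [0.578 0.169 0.061]
14 d [-0.0141  0.0174 -0.0141] rot [ 0.087  0.    -0.086] world [0.571 0.178 0.061]
20 d [-0.0191  0.0262 -0.0191] rot [ 0.124  0.    -0.123] world [0.566 0.188 0.061]
26 d [-0.0234  0.0357 -0.0234] rot [ 0.161  0.    -0.16 ] world [0.561 0.198 0.061]
32 d [-0.027   0.0458 -0.027 ] rot [ 0.198  0.001 -0.197] world [0.557 0.209 0.061]
38 d [-0.0298  0.0564 -0.0297] rot [ 0.235  0.001 -0.234] world [0.555 0.22  0.061]
44 d [-0.0317  0.0673 -0.0317] rot [ 0.272  0.001 -0.271] world [0.554 0.231 0.061]
50 d [-0.0328  0.0784 -0.0328] rot [ 0.309  0.001 -0.308] world [0.554 0.242 0.061]
```

```bash
python3 -m creep '[{"delta_pos":[-0.0043,0.0045,-0.0044],"rotation":[0.025,0,-0.025],"hand":-1},{"delta_pos":[-0.0085,0.0093,-0.0085],"rotation":[0.049,0,-0.049],"hand":-1},{"delta_pos":[-0.0141,0.0174,-0.0141],"rotation":[0.087,0,-0.086],"hand":-1}]'
```

```text
time: 14.52
tcp_pos: [0.5718, 0.1766, 0.061]
ee_rot: [[0.681, 0.264, 0.683], [-0.188, 0.965, -0.185], [-0.708, -0.002, 0.706]]
ft_force: [5.6, -1.3, -3.1]
gripper_width: 0.12
```

```bash
python3 - <<'E'
from h import *
st(); arc(1,[20,26,32,38,44,50],14,.5)
E
```

```text
t 14.53 p [0.5718 0.1766 0.061 ] q [-20.  37. -32. 132. 103.  57. -63.] F [ 5.6 -1.3 -3.1] w 0.12
20 d [-0.0059  0.0078 -0.0058] rot [ 0.037  0.    -0.037] world [0.566 0.186 0.061]
26 d [-0.0111  0.0164 -0.011 ] rot [ 0.074  0.    -0.074] world [0.561 0.197 0.061]
32 d [-0.0156  0.0257 -0.0156] rot [ 0.111  0.    -0.111] world [0.557 0.207 0.061]
38 d [-0.0194  0.0357 -0.0193] rot [ 0.148  0.001 -0.148] world [0.555 0.218 0.061]
44 d [-0.0224  0.0461 -0.0223] rot [ 0.185  0.001 -0.185] world [0.553 0.229 0.061]
50 d [-0.0246  0.0569 -0.0245] rot [ 0.222  0.001 -0.222] world [0.553 0.241 0.061]
```

```bash
python3 -m creep '[{"delta_pos":[-0.006,0.008,-0.006],"rotation":[0.037,0,-0.037],"hand":-1},{"delta_pos":[-0.011,0.0165,-0.011],"rotation":[0.074,0,-0.074],"hand":-1},{"delta_pos":[-0.0155,0.0257,-0.0155],"rotation":[0.111,0,-0.111],"hand":-1},{"delta_pos":[-0.0193,0.0357,-0.0193],"rotation":[0.148,0,-0.148],"hand":-1},{"delta_pos":[-0.0223,0.046,-0.0223],"rotation":[0.185,0,-0.185],"hand":-1}]'; python3 - <<'E'
from h import *
st(); arc(1,[50,56,62],44,.5)
crop(camera('scene'),'pics/s9.png',180,100,370,250,4)
crop(camera('top'),'pics/t9.png',160,90,360,290,3.0)
E
```

```text
time: 15.15
tcp_pos: [0.5524, 0.2295, 0.0609]
ee_rot: [[0.609, 0.504, 0.613], [-0.359, 0.864, -0.354], [-0.707, -0.004, 0.707]]
ft_force: [0.2, -3.4, 1.6]
gripper_width: 0.121
t 15.15 p [0.5524 0.2295 0.0609] q [-30.  41. -33. 120.  82.  67. -62.] F [ 0.2 -3.4  1.6] w 0.121
50 d [-0.0041  0.0097 -0.0041] rot [ 0.037  0.    -0.037] world [0.552 0.241 0.061]
56 d [-0.0075  0.02   -0.0074] rot [ 0.074  0.    -0.074] world [0.553 0.252 0.061]
62 d [-0.0101  0.0308 -0.0099] rot [ 0.111  0.001 -0.111] world [0.556 0.263 0.061]
```

View pics/s9.png

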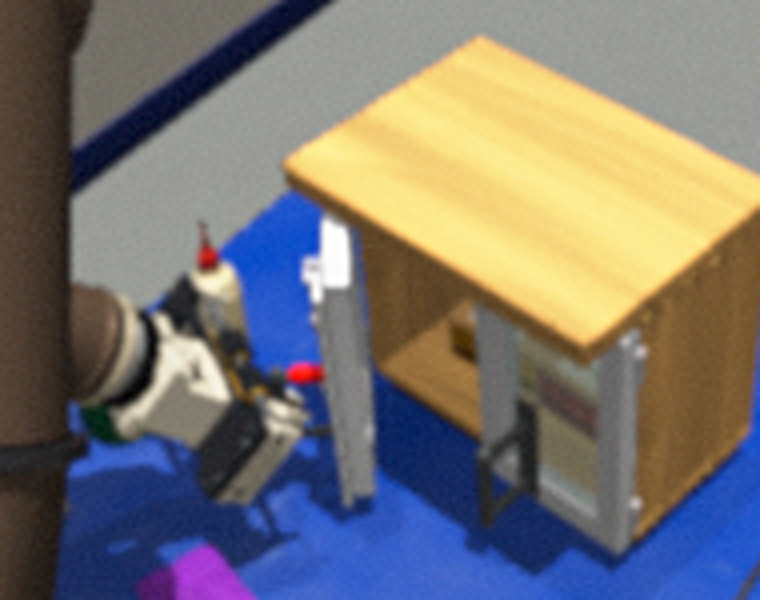

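View pics/t9.png

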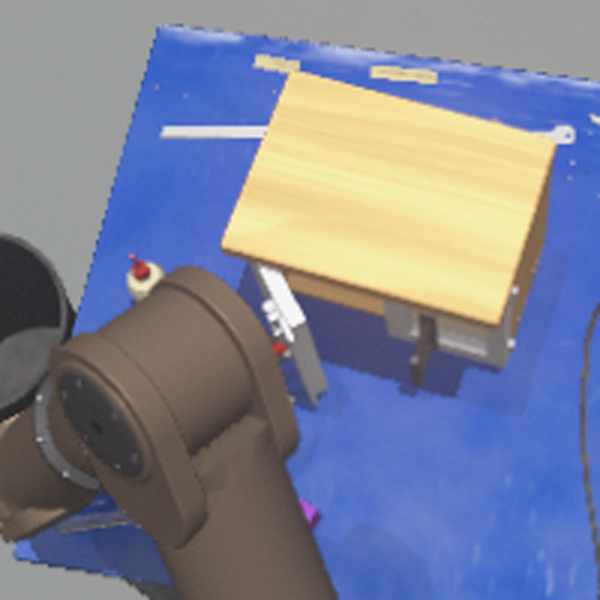

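```bash
python3 -m creep '[{"delta_pos":[0,0,0],"rotation":[0,0,0],"hand":0},{"delta_pos":[0,0,0],"rotation":[0,0,0],"hand":0},{"delta_pos":[0,0,0],"rotation":[0,0,0],"hand":0},{"delta_pos":[0,0,0],"rotation":[0,0,0],"hand":0}]'; python3 -m creep '[{"delta_pos":[-0.02,0,0],"rotation":[0,0,0],"hand":0},{"delta_pos":[-0.05,0,0],"rotation":[0,0,0],"hand":0},{"delta_pos":[-0.09,0,0],"rotation":[0,0,0],"hand":0},{"delta_pos":[-0.13,0,0],"rotation":[0,0,0],"hand":-1},{"delta_pos":[-0.16,0,0],"rotation":[0,0,0],"hand":-1}]';python3 - <<'E'
from h import *
s=st(); rel(c2w([-.27,.12,.30])[0],Rt_cab(0,25)); rel(c2w([-.27,-.02,.27])[0],Rt_cab(0,25))
crop(camera('top'),'pics/t10.png',160,90,360,290,3.0)
E
```

```text
time: 15.75
tcp_pos: [0.5531, 0.2306, 0.061]
ee_rot: [[0.611, 0.501, 0.614], [-0.355, 0.866, -0.353], [-0.708, -0.002, 0.706]]
ft_force: [-0.4, 0.1, -0.1]
gripper_width: 0.483
time: 16.38
tcp_pos: [0.4543, 0.2884, 0.1755]
ee_rot: [[0.611, 0.5, 0.614], [-0.353, 0.866, -0.353], [-0.708, -0.001, 0.706]]
ft_force: [0.6, 0.3, 0.1]
gripper_width: 0.332
t 16.38 p [0.4543 0.2884 0.1755] q [-37.  29. -41. 118.  65.  76. -55.] F [0.6 0.3 0.1] w 0.332
d [-0.0681 -0.0371  0.108 ] rot [-0.317   0.3431  0.2225] | mm 133 deg 29.6
d [-0.0096 -0.1668  0.124 ] rot [-0.317   0.3431  0.2225] | mm 208 deg 29.6
```

View pics/t10.png

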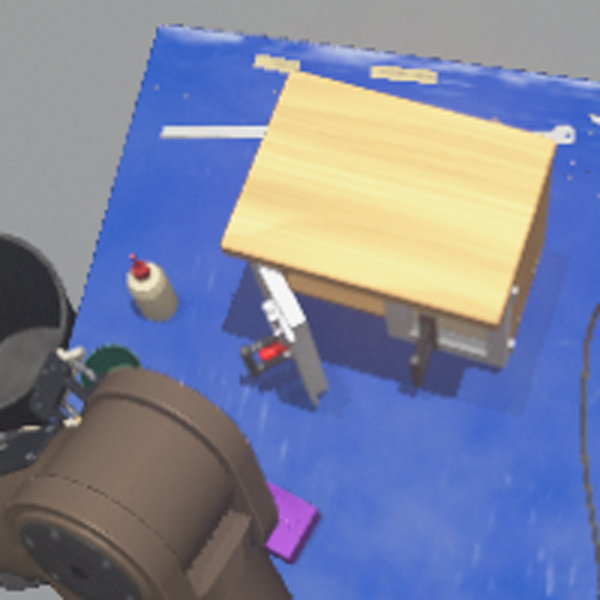

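```bash
python3 -m creep '[{"delta_pos":[-0.03,-0.005,0.02],"rotation":[-0.06,0.07,0.045],"hand":-1},{"delta_pos":[-0.05,-0.01,0.04],"rotation":[-0.13,0.14,0.09],"hand":-1},{"delta_pos":[-0.06,-0.02,0.07],"rotation":[-0.19,0.2,0.13],"hand":-1},{"delta_pos":[-0.065,-0.035,0.1],"rotation":[-0.25,0.27,0.18],"hand":-1},{"delta_pos":[-0.06,-0.06,0.115],"rotation":[-0.317,0.343,0.222],"hand":-1}]';python3 - <<'E'
from h import *
s=st(); rel(c2w([-.27,-.02,.27])[0],Rt_cab(0,25))
E
```

```text
time: 17.05
tcp_pos: [0.459, 0.2219, 0.2962]
ee_rot: [[0.429, 0.159, 0.889], [-0.075, 0.987, -0.14], [-0.9, -0.007, 0.436]]
ft_force: [-0.5, -0.7, -2.5]
gripper_width: 0.003
t 17.05 p [0.459  0.2219 0.2962] q [ -1.   5. -49. 114.  33.  53.  14.] F [-0.5 -0.7 -2.5] w 0.003
d [ 0.0248 -0.1195 -0.0107] rot [-0.0164  0.0144  0.0156] | mm 123 deg 1.5
```

```bash
python3 -m creep '[{"delta_pos":[0.005,-0.03,-0.003],"rotation":[-0.016,0.014,0.016],"hand":-1},{"delta_pos":[0.012,-0.06,-0.006],"rotation":[-0.016,0.014,0.016],"hand":-1},{"delta_pos":[0.018,-0.09,-0.009],"rotation":[-0.016,0.014,0.016],"hand":-1},{"delta_pos":[0.025,-0.12,-0.011],"rotation":[-0.016,0.014,0.016],"hand":-1}]';python3 - <<'E'
from h import *
s=st(); rel(c2w([-.172,-.015,.222])[0],Rt_cab(0,25)); cv2.imwrite('pics/w11.png',camera('wrist'))
E
```

```text
time: 17.55
tcp_pos: [0.4394, 0.1021, 0.268]
ee_rot: [[0.418, 0.14, 0.898], [-0.061, 0.99, -0.127], [-0.906, -0.002, 0.422]]
ft_force: [0.9, 0.7, -0.8]
gripper_width: 0.005
t 17.55 p [0.4394 0.1021 0.268 ] q [ 11.  -4. -40. 125.  20.  40.  39.] F [ 0.9  0.7 -0.8] w 0.005
d [0.0838 0.0071 0.0708] rot [-0.0019 -0.0004  0.003 ] | mm 110 deg 0.2
```

View pics/w11.png

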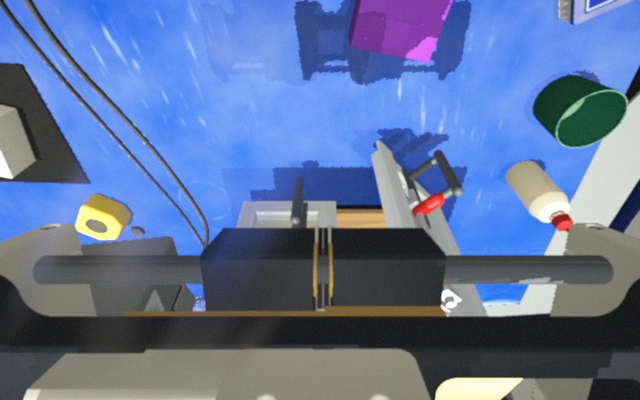

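```bash
python3 -m creep '[{"delta_pos":[0.028,0.004,0.024],"rotation":[0,0,0],"hand":-1},{"delta_pos":[0.056,0.007,0.048],"rotation":[0,0,0],"hand":-1},{"delta_pos":[0.084,0.007,0.071],"rotation":[0,0,0],"hand":-1},{"delta_pos":[0.084,0.007,0.071],"rotation":[0,0,0],"hand":-1}]';python3 - <<'E'
from h import *
s=st(); 
for y in (.05,.1,.125): rel(c2w([-.175,y,.222])[0],Rt_cab(0,25))
crop(camera('top'),'pics/t12.png',160,90,360,290,3.0);crop(camera('scene'),'pics/s12.png',180,100,370,250,4)
E
```

```text
time: 18.1
tcp_pos: [0.5404, 0.0955, 0.2202]
ee_rot: [[0.415, 0.141, 0.899], [-0.061, 0.99, -0.128], [-0.908, -0.002, 0.419]]
ft_force: [-1.0, -0.4, -0.1]
gripper_width: 0.002
t 18.1 p [0.5404 0.0955 0.2202] q [ 10.  11. -39. 120.  37.  37.  28.] F [-1.  -0.4 -0.1] w 0.002
d [-0.0036  0.0642 -0.0033] rot [-0.0031 -0.0039  0.0031] | mm 64 deg 0.3
d [-0.0038  0.1142 -0.0035] rot [-0.0031 -0.0039  0.0031] | mm 114 deg 0.3
d [-0.0039  0.1392 -0.0036] rot [-0.0031 -0.0039  0.0031] | mm 139 deg 0.3
```

View pics/s12.png

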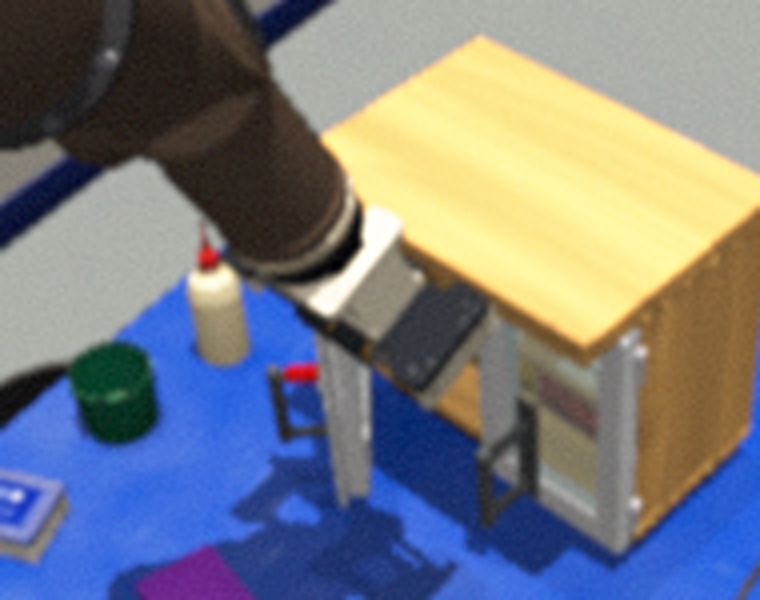

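```bash
python3 -m creep '[{"delta_pos":[-0.002,0.02,-0.001],"rotation":[0,0,0],"hand":-1},{"delta_pos":[-0.004,0.04,-0.002],"rotation":[0,0,0],"hand":-1},{"delta_pos":[-0.004,0.06,-0.003],"rotation":[0,0,0],"hand":-1},{"delta_pos":[-0.004,0.08,-0.003],"rotation":[0,0,0],"hand":-1},{"delta_pos":[-0.004,0.095,-0.003],"rotation":[0,0,0],"hand":-1}]';python3 - <<'E'
from h import *
s=st(); 
for y in (.1,.125): rel(c2w([-.175,y,.222])[0],Rt_cab(0,25))
crop(camera('scene'),'pics/s13.png',180,100,370,250,4)
E
```

```text
time: 18.82
tcp_pos: [0.5479, 0.1919, 0.225]
ee_rot: [[0.418, 0.139, 0.898], [-0.06, 0.99, -0.125], [-0.906, -0.002, 0.423]]
ft_force: [-0.6, -1.2, -0.1]
gripper_width: 0.003
t 18.82 p [0.5479 0.1919 0.225 ] q [ -2.  15. -40. 114.  42.  44.  14.] F [-0.6 -1.2 -0.1] w 0.003
d [0.0034 0.0178 0.    ] rot [-0.0008  0.0001  0.0023] | mm 18 deg 0.1
d [0.0033 0.0428 0.    ] rot [-0.0008  0.0001  0.0023] | mm 43 deg 0.1
```

View pics/s13.png

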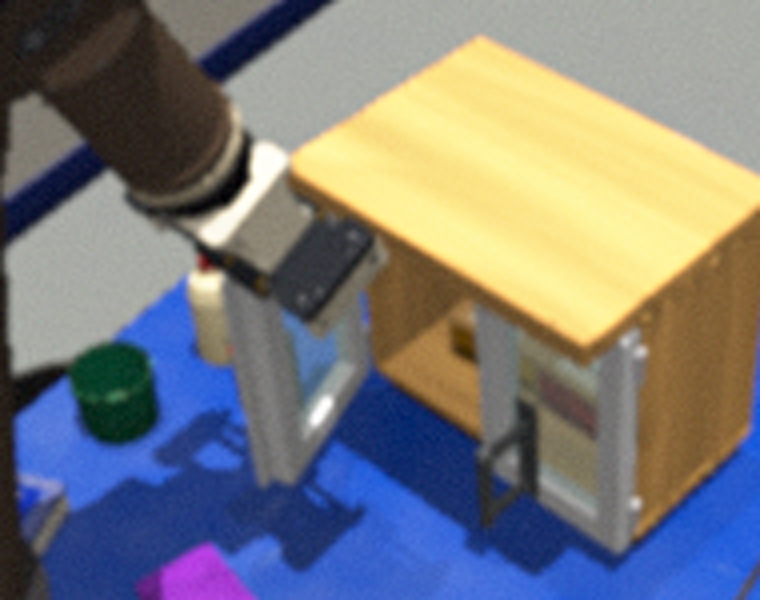

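```bash
python3 -m creep '[{"delta_pos":[0.001,0.012,0],"rotation":[0,0,0],"hand":-1},{"delta_pos":[0.002,0.024,0],"rotation":[0,0,0],"hand":-1},{"delta_pos":[0.003,0.034,0],"rotation":[0,0,0],"hand":-1},{"delta_pos":[0.003,0.038,0],"rotation":[0,0,0],"hand":-1}]';python3 - <<'E'
from h import *
s=st(); crop(camera('scene'),'pics/s14.png',180,100,370,250,4);cv2.imwrite('pics/w14.png',camera('wrist'));np.save('w14s.npy',np.column_stack([s['ee_rot'],s['tcp_pos']]))
E
```

```text
time: 19.38
tcp_pos: [0.5551, 0.2297, 0.2214]
ee_rot: [[0.417, 0.139, 0.898], [-0.059, 0.99, -0.126], [-0.907, -0.001, 0.421]]
ft_force: [-0.0, -1.0, 0.4]
gripper_width: 0.005
t 19.38 p [0.5551 0.2297 0.2214] q [ -6.  18. -40. 111.  44.  47.  10.] F [-0.  -1.   0.4] w 0.005
```

View pics/s14.png

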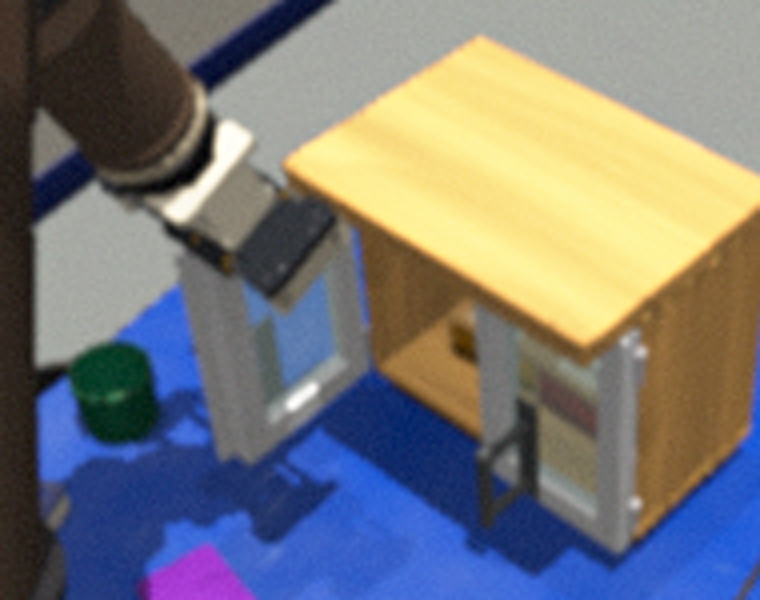

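View pics/w14.png

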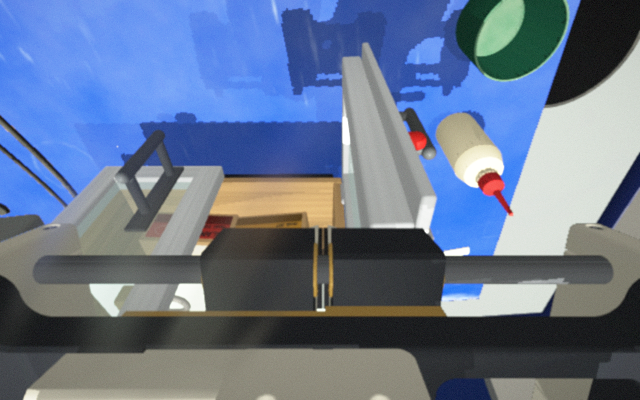

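```bash
python3 - <<'E'
from h import *
S=np.load('w14s.npy');Rr,p=S[:,:3],S[:,3]
h=np.array([-.077,.1445])
for t in (75,80,85,90,95):
    a=np.radians(t)
    f=lambda r,dx:[*(h+r*np.array([-np.sin(a),-np.cos(a)])+dx*np.array([-np.cos(a),np.sin(a)]))]
    P=c2w([f(.144,0)+[.025],f(.144,0)+[.253],f(.156,.018)+[.025],f(.156,.024)+[.253]])
    print(t,np.round(wproj(P,Rr,p)).tolist(),'scene',np.round((proj('scene',P)-[180,100])*4).tolist())
E
python3 - <<'E'
from h import *
crop('pics/w14.png','pics/w14c.png',300,20,500,230,2.8)
E
```

```text
75 [[308.0, 61.0], [285.0, 233.0], [322.0, 42.0], [337.0, 199.0]] scene [[279.0, 478.0], [239.0, 267.0], [252.0, 481.0], [201.0, 267.0]]
80 [[320.0, 58.0], [316.0, 228.0], [337.0, 41.0], [376.0, 197.0]] scene [[267.0, 473.0], [224.0, 261.0], [240.0, 474.0], [188.0, 259.0]]
85 [[333.0, 56.0], [348.0, 225.0], [352.0, 40.0], [415.0, 197.0]] scene [[255.0, 466.0], [211.0, 255.0], [229.0, 466.0], [176.0, 251.0]]
90 [[347.0, 55.0], [381.0, 224.0], [366.0, 41.0], [453.0, 201.0]] scene [[244.0, 459.0], [199.0, 248.0], [218.0, 457.0], [165.0, 242.0]]
95 [[360.0, 56.0], [414.0, 225.0], [381.0, 44.0], [488.0, 206.0]] scene [[234.0, 451.0], [189.0, 240.0], [210.0, 447.0], [156.0, 232.0]]
```

View pics/w14c.png

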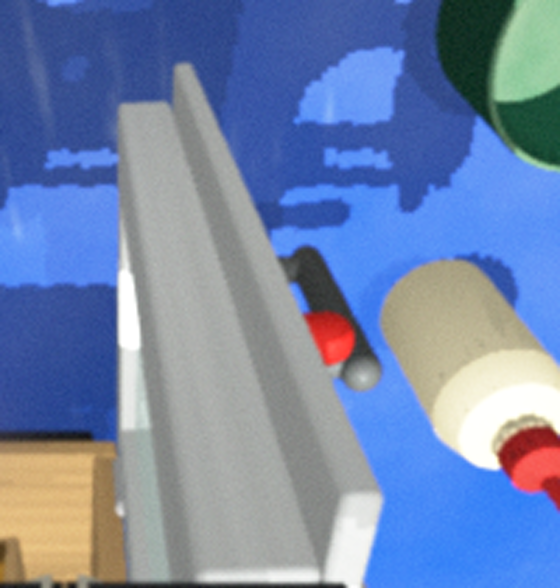

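```bash
python3 - <<'E'
from h import *
s=st(); rel(c2w([-.18,.09,.222])[0],Rt_cab(0,25)); rel(c2w([-.27,.0,.24])[0],Rt_cab(0,35))
E
```

```text
t 19.48 p [0.555  0.2295 0.2215] q [ -6.  18. -40. 111.  44.  47.  10.] F [-0.3 -0.  -0.9] w 0.004
d [-0.0027 -0.0305 -0.0047] rot [-0.001  -0.0012  0.0012] | mm 31 deg 0.1
d [-0.0569 -0.1206 -0.0786] rot [-0.0009 -0.1757  0.0013] | mm 155 deg 10.1
```

```bash
python3 -m creep '[{"delta_pos":[-0.003,-0.03,-0.005],"rotation":[0,0,0],"hand":-1},{"delta_pos":[-0.01,-0.055,-0.018],"rotation":[0,-0.02,0],"hand":-1},{"delta_pos":[-0.025,-0.08,-0.04],"rotation":[0,-0.08,0],"hand":-1},{"delta_pos":[-0.042,-0.1,-0.06],"rotation":[0,-0.13,0],"hand":-1},{"delta_pos":[-0.057,-0.12,-0.079],"rotation":[0,-0.175,0],"hand":-1}]'; python3 - <<'E'
from h import *
s=st()
Rg=Rt_cab(0,45)
g=c2w([-.145,-.0545,.075])[0]; tcp=g+Rg[:,0]*(.019-.12); rel(tcp,Rg)
E
```

```text
time: 20.1
tcp_pos: [0.4426, 0.1227, 0.2404]
ee_rot: [[0.569, 0.14, 0.81], [-0.081, 0.99, -0.114], [-0.818, -0.001, 0.575]]
ft_force: [0.1, -0.1, -0.6]
gripper_width: 0.002
t 20.1 p [0.4426 0.1227 0.2404] q [ -0.  -3. -41. 134.  48.  33.   3.] F [ 0.1 -0.1 -0.6] w 0.002
d [ 0.1085 -0.0535 -0.0091] rot [-0.001  -0.1731  0.0022] | mm 121 deg 9.9
```

```bash
python3 -m creep '[{"delta_pos":[0.025,-0.013,-0.003],"rotation":[0,-0.04,0],"hand":0.5},{"delta_pos":[0.05,-0.026,-0.006],"rotation":[0,-0.08,0],"hand":0.5},{"delta_pos":[0.08,-0.04,-0.009],"rotation":[0,-0.13,0],"hand":0.5},{"delta_pos":[0.1085,-0.0535,-0.009],"rotation":[0,-0.173,0.002],"hand":0.5},{"delta_pos":[0.1085,-0.0535,-0.009],"rotation":[0,-0.173,0.002],"hand":0.5}]'; python3 - <<'E'
from h import *
s=st()
Rg=Rt_cab(0,45)
g=c2w([-.145,-.0545,.075])[0]; tcp=g+Rg[:,0]*(.019); rel(tcp,Rg);cv2.imwrite('pics/w15.png',camera('wrist'))
print(np.round(wproj([g+[0,0,-.033],g+[0,0,.043]],s['ee_rot'],s['tcp_pos'])))
E
```

```text
time: 20.72
tcp_pos: [0.4899, 0.0622, 0.1427]
ee_rot: [[0.695, 0.139, 0.705], [-0.096, 0.99, -0.1], [-0.712, 0.002, 0.702]]
ft_force: [-0.4, 0.3, -0.8]
gripper_width: 0.495
t 20.73 p [0.4899 0.0622 0.1427] q [ 12.  21. -55. 147. 109.  49. -54.] F [-0.4  0.3 -0.8] w 0.495
d [ 0.1172 -0.0004  0.0033] rot [-0.0023 -0.0075 -0.0006] | mm 117 deg 0.5
[[321. 170.]
 [321. 247.]]
```

View pics/w15.png

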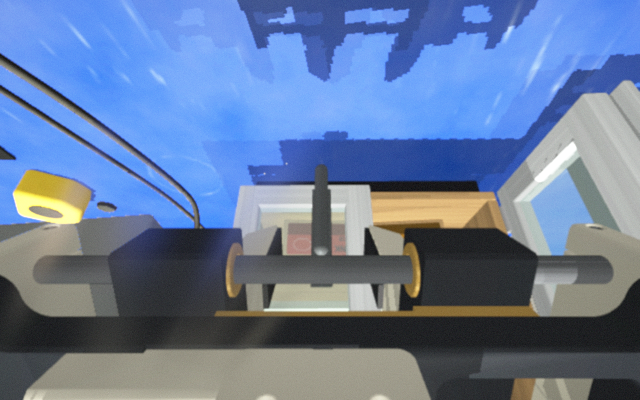

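```bash
python3 - <<'E'
from h import *
s=st()
Rg=Rt_cab(0,35)
g=c2w([-.145,-.0545,.088])[0]
for b in (.06,0): rel(g+Rg[:,0]*(.019-b),Rg)
E
```

```text
t 20.77 p [0.4897 0.0618 0.1434] q [ 12.  20. -55. 147. 109.  49. -54.] F [-1.5 -0.1 -0. ] w 0.539
d [0.049  0.0002 0.0187] rot [-0.0022  0.1676  0.0005] | mm 52 deg 9.6
d [0.1082 0.0002 0.0087] rot [-0.0022  0.1676  0.0005] | mm 109 deg 9.6
```

```bash
python3 -m creep '[{"delta_pos":[0.02,0,0.008],"rotation":[0,0.06,0],"hand":0.5},{"delta_pos":[0.04,0,0.016],"rotation":[0,0.12,0],"hand":0.5},{"delta_pos":[0.06,0,0.017],"rotation":[0,0.168,0],"hand":0.5},{"delta_pos":[0.09,0,0.012],"rotation":[0,0.168,0],"hand":0.5},{"delta_pos":[0.108,0,0.0087],"rotation":[0,0.168,0],"hand":0.5}]'; python3 -m creep '[{"delta_pos":[0,0,0],"rotation":[0,0,0],"hand":0.5}]'; python3 - <<'E'
from h import *
s=st()
Rg=Rt_cab(0,35)
g=c2w([-.145,-.0545,.088])[0]
for b in (0,): rel(g+Rg[:,0]*(.019-b),Rg)
E
```

```text
time: 21.4
tcp_pos: [0.5731, 0.0508, 0.0758]
ee_rot: [[0.573, 0.139, 0.808], [-0.08, 0.99, -0.114], [-0.816, 0.0, 0.578]]
ft_force: [-0.1, -0.0, -0.0]
gripper_width: 0.751
time: 21.52
tcp_pos: [0.572, 0.051, 0.0752]
ee_rot: [[0.571, 0.139, 0.809], [-0.08, 0.99, -0.114], [-0.817, 0.0, 0.576]]
ft_force: [-1.0, 0.4, 0.6]
gripper_width: 0.749
t 21.52 p [0.572  0.051  0.0752] q [ 15.  31. -46. 134. 107.  39. -37.] F [-1.   0.4  0.6] w 0.749
d [ 0.0018 -0.0005 -0.0023] rot [-0.0014  0.0035  0.0007] | mm 3 deg 0.2
```

```bash
python3 -m creep '[{"delta_pos":[0,0,0],"rotation":[0,0,0],"hand":-1},{"delta_pos":[0,0,0],"rotation":[0,0,0],"hand":-1},{"delta_pos":[0,0,0],"rotation":[0,0,0],"hand":-1},{"delta_pos":[0,0,0],"rotation":[0,0,0],"hand":-1},{"delta_pos":[0,0,0],"rotation":[0,0,0],"hand":-1}]';python3 -m creep '[{"delta_pos":[0,0,0],"rotation":[0,0,0],"hand":-1},{"delta_pos":[0,0,0],"rotation":[0,0,0],"hand":-1}]'; cat >> h.py <<'E'
def arc2(side,th,th0,k,lean,hy=.1445):
    """lean: list of absolute leans"""
    s=robot.get_state(); p0,R0=s['tcp_pos'],s['ee_rot']
    h=c2w([-.077,side*hy,0])[0]; g0=p0-R0[:,0]*.019
    l0=np.degrees(np.arccos(-R0[2,0]))
    for t,l in zip(th,lean):
        a=-side*(t-th0); r=R.from_euler('z',a,degrees=True).as_matrix(); g=h+r@(g0-h); g[2]=g0[2]
        Rg=R.from_euler('z',a*k,degrees=True).as_matrix()@R0@R.from_euler('y',l0-l,degrees=True).as_matrix()
        p=g+Rg[:,0]*.019
        print(t,'lean',round(np.degrees(np.arccos(-Rg[2,0])),1),'d',np.round(R0.T@(p-p0),4),'rot',np.round(R.from_matrix(R0.T@Rg).as_rotvec(),3),'world',np.round(p,3))
E
python3 - <<'E'
from h import *
st(); arc2(-1,[5,10,15,21,27,33,39],0,.5,[34,33,32,31,29,27,25])
E
```

```text
time: 22.15
tcp_pos: [0.5719, 0.0512, 0.0758]
ee_rot: [[0.572, 0.138, 0.809], [-0.08, 0.99, -0.113], [-0.816, 0.0, 0.577]]
ft_force: [0.6, 0.0, -0.3]
gripper_width: 0.254
time: 22.4
tcp_pos: [0.5717, 0.0493, 0.0756]
ee_rot: [[0.572, 0.141, 0.808], [-0.083, 0.99, -0.114], [-0.816, -0.002, 0.578]]
ft_force: [-3.7, -4.0, 3.8]
gripper_width: 0.122
t 22.4 p [0.5717 0.0493 0.0756] q [ 16.  31. -46. 134. 107.  40. -37.] F [-3.7 -4.   3.8] w 0.122
5 lean 34.0 d [-0.0043 -0.0058 -0.0065] rot [-0.036  0.022  0.025] world [0.563 0.045 0.075]
10 lean 33.0 d [-0.0083 -0.0122 -0.0125] rot [-0.072  0.04   0.049] world [0.555 0.039 0.075]
15 lean 32.0 d [-0.012  -0.0192 -0.018 ] rot [-0.109  0.057  0.073] world [0.548 0.033 0.075]
21 lean 31.0 d [-0.0158 -0.0283 -0.0238] rot [-0.153  0.074  0.1  ] world [0.539 0.025 0.075]
27 lean 29.0 d [-0.0192 -0.0382 -0.0291] rot [-0.2    0.109  0.125] world [0.532 0.016 0.074]
33 lean 27.0 d [-0.0219 -0.0487 -0.0336] rot [-0.247  0.143  0.149] world [0.525 0.007 0.074]
39 lean 25.0 d [-0.024  -0.0596 -0.037 ] rot [-0.295  0.177  0.171] world [ 0.52  -0.003  0.074]
```

```bash
python3 -m creep '[{"delta_pos":[-0.0043,-0.0058,-0.0065],"rotation":[-0.036,0.022,0.025],"hand":-1},{"delta_pos":[-0.0083,-0.0122,-0.0125],"rotation":[-0.072,0.04,0.049],"hand":-1},{"delta_pos":[-0.012,-0.0192,-0.018],"rotation":[-0.109,0.057,0.073],"hand":-1}]'
python3 - <<'E'
from h import *
st(); arc2(-1,[21,27,33,39,45],15,.5,[31,29,27,25,24])
E
```

```text
time: 22.78
tcp_pos: [0.5481, 0.0344, 0.0751]
ee_rot: [[0.53, 0.007, 0.848], [-0.004, 1.0, -0.006], [-0.848, 0.0, 0.53]]
ft_force: [5.0, -1.5, -7.5]
gripper_width: 0.125
t 22.77 p [0.5481 0.0344 0.0751] q [ 22.  28. -45. 136. 109.  29. -28.] F [ 5.  -1.5 -7.5] w 0.125
21 lean 31.0 d [-0.0042 -0.0081 -0.0071] rot [-0.045  0.017  0.027] world [0.54  0.026 0.075]
27 lean 29.0 d [-0.008  -0.017  -0.0137] rot [-0.09   0.052  0.053] world [0.532 0.018 0.075]
33 lean 27.0 d [-0.0113 -0.0266 -0.0195] rot [-0.137  0.087  0.077] world [0.525 0.008 0.074]
39 lean 25.0 d [-0.014  -0.0369 -0.0244] rot [-0.184  0.122  0.1  ] world [ 0.52  -0.002  0.074]
45 lean 24.0 d [-0.0161 -0.0477 -0.028 ] rot [-0.231  0.139  0.123] world [ 0.515 -0.013  0.074]
```

```bash
python3 -m creep '[{"delta_pos":[-0.0042,-0.0081,-0.0071],"rotation":[-0.045,0.017,0.027],"hand":-1},{"delta_pos":[-0.008,-0.017,-0.0137],"rotation":[-0.09,0.035,0.053],"hand":-1}]'
python3 - <<'E'
from h import *
st(); arc2(-1,[33,39,45],27,0,[30,30,30])
arc2(-1,[33,39,45],27,0.5,[30,30,30])
E
```

```text
time: 23.02
tcp_pos: [0.5321, 0.018, 0.0747]
ee_rot: [[0.497, -0.098, 0.862], [0.049, 0.995, 0.085], [-0.866, -0.0, 0.5]]
ft_force: [6.6, -0.6, -9.9]
gripper_width: 0.124
t 23.02 p [0.5321 0.018  0.0747] q [ 26.  26. -43. 136. 111.  21. -20.] F [ 6.6 -0.6 -9.9] w 0.124
33 lean 30.0 d [-0.0035 -0.0094 -0.0061] rot [-0. -0. -0.] world [0.526 0.008 0.075]
39 lean 30.0 d [-0.0066 -0.0194 -0.0114] rot [-0. -0. -0.] world [ 0.521 -0.003  0.075]
45 lean 30.0 d [-0.0091 -0.0301 -0.0157] rot [-0. -0. -0.] world [ 0.517 -0.014  0.075]
33 lean 30.0 d [-0.0035 -0.0089 -0.0061] rot [-0.045 -0.     0.026] world [0.526 0.008 0.075]
39 lean 30.0 d [-0.0066 -0.0184 -0.0114] rot [-0.091 -0.     0.052] world [ 0.521 -0.002  0.075]
45 lean 30.0 d [-0.0091 -0.0286 -0.0158] rot [-0.136 -0.     0.079] world [ 0.517 -0.012  0.075]
```

```bash
python3 -m creep '[{"delta_pos":[-0.0035,-0.0094,-0.0061],"rotation":[0,0,0],"hand":-1},{"delta_pos":[-0.0066,-0.0194,-0.0114],"rotation":[0,0,0],"hand":-1}]'
python3 - <<'E'
from h import *
st(); arc2(-1,[43,47],39,0,[30,30,30])
crop(camera('scene'),'pics/s16.png',180,100,370,250,4)
E
```

```text
time: 23.28
tcp_pos: [0.5202, -0.0018, 0.0747]
ee_rot: [[0.498, -0.097, 0.862], [0.049, 0.995, 0.084], [-0.866, 0.001, 0.5]]
ft_force: [1.0, 1.9, -2.5]
gripper_width: 0.122
t 23.27 p [ 0.5202 -0.0018  0.0747] q [ 30.  25. -44. 138. 114.  19. -21.] F [ 1.   1.9 -2.5] w 0.122
43 lean 30.0 d [-0.0018 -0.0071 -0.003 ] rot [0. 0. 0.] world [ 0.517 -0.009  0.075]
47 lean 30.0 d [-0.0033 -0.0144 -0.0056] rot [0. 0. 0.] world [ 0.515 -0.017  0.075]
```

View pics/s16.png

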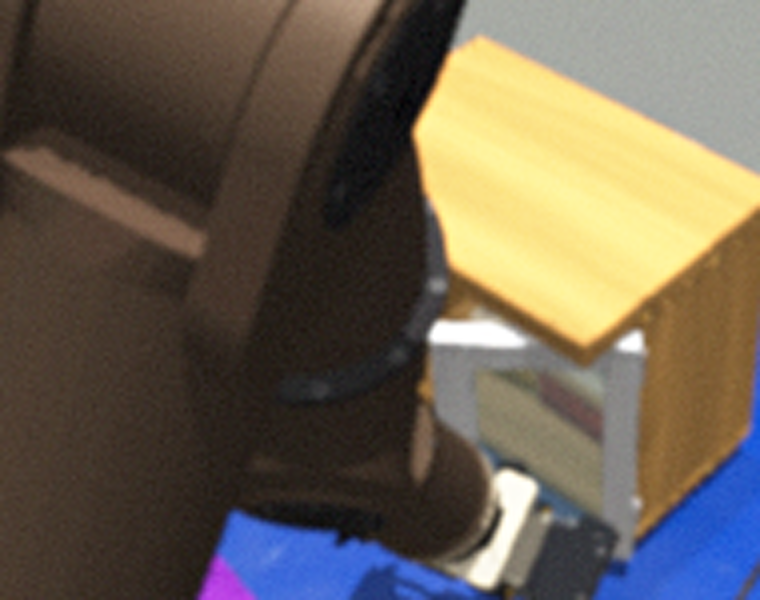

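```bash
python3 -m creep '[{"delta_pos":[-0.0018,-0.0071,-0.003],"rotation":[0,0,0],"hand":-1},{"delta_pos":[-0.0033,-0.0144,-0.0056],"rotation":[0,0,0],"hand":-1}]'
python3 - <<'E'
from h import *
st()
crop(camera('top'),'pics/t17.png',160,90,360,290,3.0)
E
```

```text
time: 23.58
tcp_pos: [0.5148, -0.0165, 0.0746]
ee_rot: [[0.497, -0.099, 0.862], [0.05, 0.995, 0.085], [-0.866, 0.001, 0.499]]
ft_force: [-4.0, 4.5, 5.4]
gripper_width: 0.121
t 23.57 p [ 0.5148 -0.0165  0.0746] q [ 33.  25. -44. 138. 117.  18. -21.] F [-4.   4.5  5.4] w 0.121
```

View pics/t17.png

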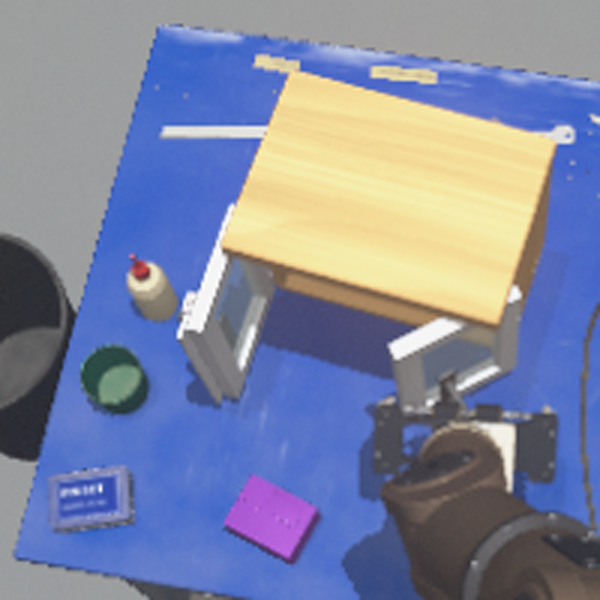

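```bash
python3 -m creep '[{"delta_pos":[0,0,0],"rotation":[0,0,0],"hand":0.3},{"delta_pos":[0,0,0],"rotation":[0,0,0],"hand":0.3},{"delta_pos":[0,0,0],"rotation":[0,0,0],"hand":0.3},{"delta_pos":[0,0,0],"rotation":[0,0,0],"hand":0.3}]'; python3 -m creep '[{"delta_pos":[-0.02,0,0],"rotation":[0,0,0],"hand":0.3},{"delta_pos":[-0.05,0,0],"rotation":[0,0,0],"hand":0.3},{"delta_pos":[-0.08,0,0],"rotation":[0,0,0],"hand":0.3}]'
python3 - <<'E'
from h import *
st(); rel(c2w([-.26,-.06,.29])[0],Rt_cab(0,25)); rel(c2w([-.26,.015,.28])[0],Rt_cab(0,25))
E
```

```text
time: 24.12
tcp_pos: [0.5157, -0.0174, 0.0747]
ee_rot: [[0.498, -0.096, 0.862], [0.048, 0.995, 0.084], [-0.866, -0.0, 0.5]]
ft_force: [0.6, 1.0, -1.1]
gripper_width: 0.509
time: 24.5
tcp_pos: [0.4849, -0.0226, 0.1308]
ee_rot: [[0.5, -0.094, 0.861], [0.043, 0.996, 0.084], [-0.865, -0.005, 0.502]]
ft_force: [-0.3, 0.1, 0.5]
gripper_width: 0.651
t 24.5 p [ 0.4849 -0.0226  0.1308] q [ 33.  13. -40. 139.  85.   8.   8.] F [-0.3  0.1  0.5] w 0.651
d [-0.1537  0.0876  0.0533] rot [ 0.2081  0.0899 -0.1027] | mm 185 deg 14.3
d [-0.1367  0.1606  0.0634] rot [ 0.2081  0.0899 -0.1027] | mm 220 deg 14.3
```

```bash
python3 -m creep '[{"delta_pos":[-0.02,0.01,0.005],"rotation":[0.06,0,-0.03],"hand":-1},{"delta_pos":[-0.04,0.02,0.012],"rotation":[0.1,0,-0.05],"hand":-1}]'
python3 - <<'E'
from h import *
st(); rel(c2w([-.26,.015,.28])[0],Rt_cab(0,25))
E
```

```text
time: 24.75
tcp_pos: [0.4751, -0.007, 0.166]
ee_rot: [[0.502, 0.011, 0.865], [-0.005, 1.0, -0.01], [-0.865, 0.001, 0.502]]
ft_force: [0.1, -0.9, 0.4]
gripper_width: 0.482
t 24.75 p [ 0.4751 -0.007   0.166 ] q [ 34.   7. -46. 138.  54.  13.  29.] F [ 0.1 -0.9  0.4] w 0.482
d [-0.1089  0.1437  0.0392] rot [ 0.1121  0.0893 -0.0597] | mm 185 deg 8.9
```

q6 is recovering; continue up and to the left.

```bash
python3 -m creep '[{"delta_pos":[-0.03,0.02,0.01],"rotation":[0.02,0.018,-0.012],"hand":-1},{"delta_pos":[-0.06,0.05,0.018],"rotation":[0.05,0.036,-0.024],"hand":-1},{"delta_pos":[-0.085,0.08,0.026],"rotation":[0.07,0.054,-0.036],"hand":-1},{"delta_pos":[-0.1,0.115,0.034],"rotation":[0.09,0.072,-0.048],"hand":-1},{"delta_pos":[-0.109,0.144,0.039],"rotation":[0.112,0.089,-0.06],"hand":-1}]'
python3 - <<'E'
from h import *
st(); rel(c2w([-.172,.012,.222])[0],Rt_cab(0,25)); cv2.imwrite('pics/w18.png',camera('wrist'))
E
```

```text
time: 25.38
tcp_pos: [0.456, 0.1379, 0.2814]
ee_rot: [[0.422, 0.138, 0.896], [-0.06, 0.99, -0.124], [-0.905, -0.001, 0.426]]
ft_force: [1.1, -0.3, -0.8]
gripper_width: 0.008
t 25.38 p [0.456  0.1379 0.2814] q [ 37.   1. -71. 120.  25.  43.  33.] F [ 1.1 -0.3 -0.8] w 0.008
d [ 0.0913 -0.004   0.0543] rot [0.0005 0.0042 0.0013] | mm 106 deg 0.3
```

View pics/w18.png

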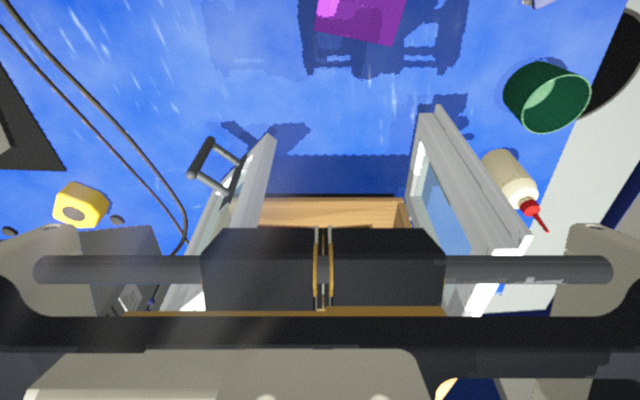

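```bash
python3 -m creep '[{"delta_pos":[0.03,-0.002,0.018],"rotation":[0,0,0],"hand":-1},{"delta_pos":[0.06,-0.004,0.036],"rotation":[0,0,0],"hand":-1},{"delta_pos":[0.091,-0.004,0.054],"rotation":[0,0,0],"hand":-1}]'
python3 - <<'E'
from h import *
st(); 
for y in(-.06,-.12): rel(c2w([-.176,y,.222])[0],Rt_cab(0,25))
E
```

```text
time: 25.8
tcp_pos: [0.5428, 0.1207, 0.219]
ee_rot: [[0.419, 0.135, 0.898], [-0.058, 0.991, -0.122], [-0.906, -0.001, 0.423]]
ft_force: [0.2, -0.5, 1.1]
gripper_width: 0.006
t 25.8 p [0.5428 0.1207 0.219 ] q [ 25.  18. -63. 118.  50.  45.  15.] F [ 0.2 -0.5  1.1] w 0.006
d [-0.0045 -0.071  -0.0027] rot [ 0.0023  0.0007 -0.0001] | mm 71 deg 0.1
d [-0.0045 -0.131  -0.0028] rot [ 0.0023  0.0007 -0.0001] | mm 131 deg 0.1
```

```bash
python3 -m creep '[{"delta_pos":[-0.002,-0.02,-0.001],"rotation":[0,0,0],"hand":-1},{"delta_pos":[-0.0045,-0.04,-0.0027],"rotation":[0,0,0],"hand":-1},{"delta_pos":[-0.0045,-0.06,-0.0027],"rotation":[0,0,0],"hand":-1},{"delta_pos":[-0.0045,-0.08,-0.0027],"rotation":[0,0,0],"hand":-1}]'
python3 - <<'E'
from h import *
st(); 
for y in(-.12,): rel(c2w([-.176,y,.222])[0],Rt_cab(0,25))
E
```

```text
time: 26.3
tcp_pos: [0.5264, 0.0427, 0.223]
ee_rot: [[0.42, 0.134, 0.898], [-0.056, 0.991, -0.121], [-0.906, 0.0, 0.424]]
ft_force: [0.0, 1.3, -0.1]
gripper_width: 0.005
t 26.3 p [0.5264 0.0427 0.223 ] q [ 41.  14. -67. 121.  43.  38.  29.] F [ 0.   1.3 -0.1] w 0.005
d [ 0.0014 -0.0515  0.0006] rot [ 0.0031  0.0011 -0.0018] | mm 52 deg 0.2
```

```bash
python3 -m creep '[{"delta_pos":[0,-0.015,0],"rotation":[0,0,0],"hand":-1},{"delta_pos":[0.001,-0.03,0],"rotation":[0,0,0],"hand":-1},{"delta_pos":[0.001,-0.04,0],"rotation":[0,0,0],"hand":-1}]'
python3 - <<'E'
from h import *
st(); 
for y in(-.12,): rel(c2w([-.176,y,.222])[0],Rt_cab(0,25))
E
```

```text
time: 26.68
tcp_pos: [0.5215, 0.0023, 0.2221]
ee_rot: [[0.42, 0.136, 0.898], [-0.058, 0.991, -0.123], [-0.906, -0.0, 0.424]]
ft_force: [-0.1, 2.1, 0.5]
gripper_width: 0.006
t 26.68 p [0.5215 0.0023 0.2221] q [ 49.  13. -68. 122.  40.  35.  37.] F [-0.1  2.1  0.5] w 0.006
d [ 0.0003 -0.0107  0.0005] rot [ 0.0018  0.001  -0.0005] | mm 11 deg 0.1
```

```bash
python3 -m creep '[{"delta_pos":[0,-0.008,0],"rotation":[0,0,0],"hand":-1},{"delta_pos":[0,-0.011,0],"rotation":[0,0,0],"hand":-1},{"delta_pos":[0,-0.011,0],"rotation":[0,0,0],"hand":-1}]'
python3 - <<'E'
from h import *
s=st();cv2.imwrite('pics/w19.png',camera('wrist'))
Rr,p=s['ee_rot'],s['tcp_pos']
h=np.array([-.077,-.1445])
for t in (75,80,85,90,95):
    a=np.radians(t)
    f=lambda r,dx:[*(h+r*np.array([-np.sin(a),np.cos(a)])+dx*np.array([-np.cos(a),-np.sin(a)]))]
    P=c2w([f(.144,0)+[.025],f(.144,0)+[.253],f(.144,.018)+[.025],f(.144,.018)+[.253]])
    print(t,np.round(wproj(P,Rr,p)).tolist())
E
```

```text
time: 27.05
tcp_pos: [0.5204, -0.0083, 0.2223]
ee_rot: [[0.42, 0.136, 0.897], [-0.058, 0.991, -0.123], [-0.906, -0.0, 0.424]]
ft_force: [-0.4, 0.4, 0.3]
gripper_width: 0.003
t 27.05 p [ 0.5204 -0.0083  0.2223] q [ 51.  13. -68. 123.  39.  35.  39.] F [-0.4  0.4  0.3] w 0.003
75 [[335.0, 61.0], [351.0, 235.0], [317.0, 56.0], [307.0, 226.0]]
80 [[322.0, 59.0], [320.0, 230.0], [303.0, 55.0], [274.0, 224.0]]
85 [[309.0, 57.0], [288.0, 227.0], [290.0, 55.0], [242.0, 224.0]]
90 [[296.0, 56.0], [256.0, 226.0], [277.0, 56.0], [210.0, 226.0]]
95 [[283.0, 57.0], [224.0, 227.0], [265.0, 58.0], [179.0, 230.0]]
```

View pics/w19.png

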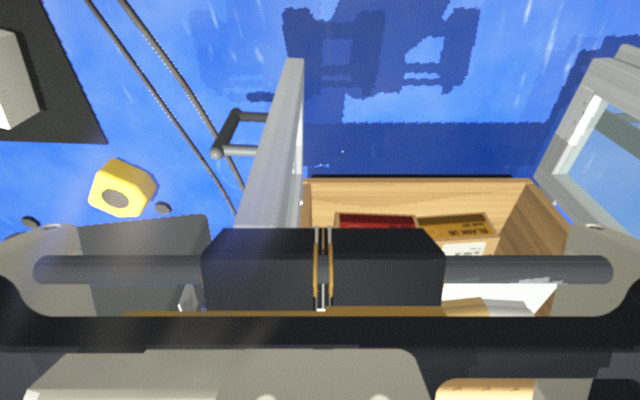

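```bash
python3 -m creep '[{"delta_pos":[0,0.03,0],"rotation":[0,0,0],"hand":-1},{"delta_pos":[0,0.07,0],"rotation":[0,0,0],"hand":-1},{"delta_pos":[-0.03,0.1,-0.02],"rotation":[0,0,0],"hand":-1},{"delta_pos":[-0.06,0.11,-0.04],"rotation":[0,0,0],"hand":-1},{"delta_pos":[-0.1,0.12,-0.06],"rotation":[0,0,0],"hand":-1}]'
python3 - <<'E'
from h import *
st(); rel([.33,.12,.36],Rt_cab(0,0))
E
```

```text
time: 27.72
tcp_pos: [0.4419, 0.1235, 0.2849]
ee_rot: [[0.417, 0.134, 0.899], [-0.056, 0.991, -0.121], [-0.907, -0.0, 0.421]]
ft_force: [-1.4, -1.4, 0.6]
gripper_width: 0.008
t 27.73 p [0.4419 0.1235 0.2849] q [ 42.  -5. -69. 121.  15.  41.  45.] F [-1.4 -1.4  0.6] w 0.008
d [-0.1146 -0.0184 -0.0686] rot [ 0.0038  0.4342 -0.0006] | mm 135 deg 24.9
```

```bash
python3 -m creep '[{"delta_pos":[-0.03,0,-0.01],"rotation":[0,0.05,0],"hand":-1},{"delta_pos":[-0.06,0,-0.02],"rotation":[0,0.1,0],"hand":-1},{"delta_pos":[-0.08,0,-0.02],"rotation":[0,0.15,0],"hand":-1}]'
python3 - <<'E'
from h import *
st(); cv2.imwrite('pics/sf.png',camera('scene'));cv2.imwrite('pics/tf.png',camera('top'));cv2.imwrite('pics/wf.png',camera('wrist'))
E
```

```text
time: 28.1
tcp_pos: [0.3906, 0.13, 0.3507]
ee_rot: [[0.281, 0.135, 0.95], [-0.041, 0.991, -0.129], [-0.959, -0.003, 0.283]]
ft_force: [0.7, 0.2, 0.9]
gripper_width: 0.008
t 28.1 p [0.3906 0.13   0.3507] q [ 37. -12. -57. 112.  -2.  60.  62.] F [0.7 0.2 0.9] w 0.008
```

View pics/sf.png

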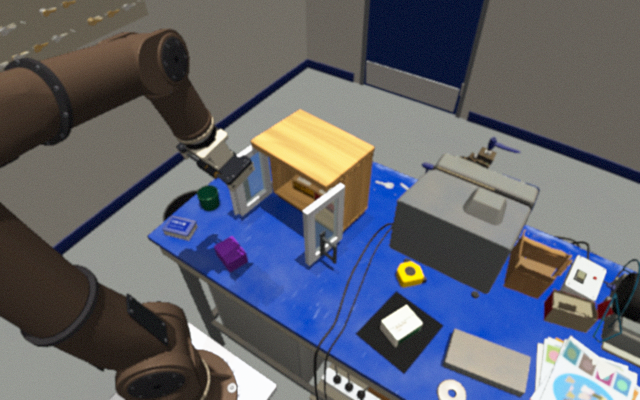

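View pics/tf.png

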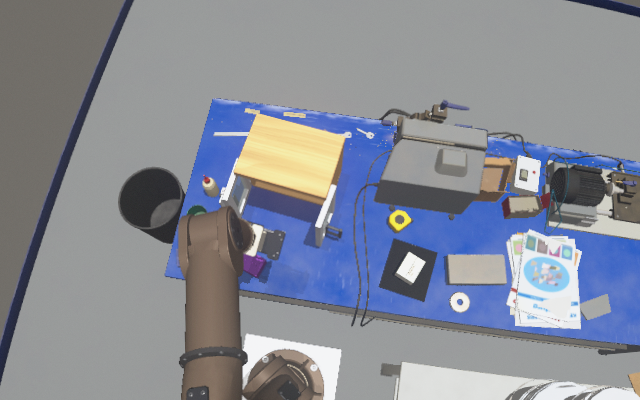

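View pics/wf.png

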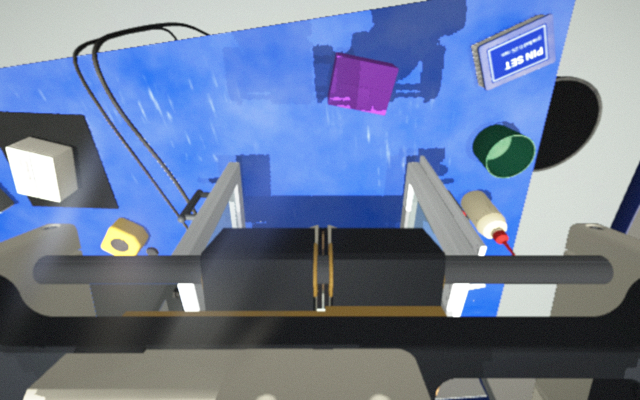

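```bash
python3 - <<'E'
from bench import workorder
print(workorder.sign_off())
E
```

```text
the job is handed in; nothing more can be done
None
```

I carried out the whole job in the order asked and handed it in at about 28 s of the 72 s allowed.

- **Carton:** it stands upright near the middle of the black mat in the last pictures. It was set down before release and not dropped.
- **Bolt:** I pressed the red knob until it hit its stop. A wrist picture right afterwards put the knob at about 136 mm, which is fully down. I did not measure it again after swinging the leaf.
- **Left leaf:** pulled open by its handle to about 44°, then pushed from the inside. The wrist picture put it at about 88°.
- **Right leaf:** opened after the left one, in the same way. The wrist picture put it at about 87°.
- **Bystanders:** the oil bottle, green cup and tape measure look where they were, judged by eye in the last pictures rather than measured.
- **Robot:** it ended clear of everything, with less than 2 N on the wrist. The largest force I saw was about 21 N, as the carton touched down.
- **Joint limits:** three joints came close to the end of their range but stayed inside it in every reading. They were q4 at 147 of 147.25°, q6 at 8 of 6.69° and q3 at -71 of -72.63°.
- **Measurements that disagreed:** the wrist camera put the cabinet about 4–6 mm from my first fit with the fixed cameras. I corrected the cabinet position before touching the knob. It also put the carton about 7 mm off along its long side, which did not affect the grip.

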